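# Load the kiln tray with the test pots that have a bare foot

## Robot

A 7-joint arm with a two-finger parallel gripper is mounted at the origin on the work surface. World frame = base frame: x ahead of the robot, y to its left, z up, the work surface at z = 0. Lengths are in m, angles in rad, forces in N, time in s.
With the tool pointing down it reaches from about 0.425 to 0.875 m from the base axis. Payload 4.7 kg.
Tool frame: the origin (TCP) lies at the very end of the fingers, on their centre line; the grasp point (between the pads) lies 19 mm behind it; z points along the fingers, x is the direction in which the jaws open and shut, and the axes are right-handed (so a half turn about z gives the same grasp; the last joint's range is limited). The gripper opens to 85 mm and grips with 20 to 120 N. Pads are 22 mm wide; open, the fingers measure 114 mm over their backs; the gripper's body (76 mm by 85 mm) begins 54 mm behind the grasp point. The pads swing forward as they close: fully open they stand 13 mm farther back than shut.
Start: joints at [1.331, 0.321, -0.07, 1.45, 0.023, 1.371, -0.057], TCP at [0.163, -0.629, 0.231] pointing down, gripper open.
Joint ranges: [-2.86, 2.86], [-0.3, 2.09], [-1.38, 1.24], [0.06, 2.45], [-1.56, 4.7], [0.09, 2.05], [-2.69, 2.69]. Speed limits (rad/s): [2.57, 2.57, 3.14, 3.14, 3.14, 3.14, 3.14].

## Interface

Orientations are given as a rotation vector (axis times angle).
In Python, from cell import ctrl gives the robot as it stands. The module is installed in compiled form; this text tells all that it offers.
- The arm moves only by the shell command python3 -m jog 'ROWS' [FORCE]. ROWS is JSON, a list of rows, each an object of numbers: "tx", "ty", "tz": the shift along the tool's x, y, z in m; "turn": the turn about the tool's z in rad; "jaw": the finger opening in m, from 0 to 0.0854. In form: [{"tx": .., "ty": .., "tz": .., "turn": .., "jaw": ..}, ...]. A call has 1 to 10 rows; each row shifts and turns the pose as measured when the row begins, along the tool's axes as they then stand; what a row does not reach is not made up. A row lasts 1/12 s, in which the tool goes at most 41.7 mm and 7.16 degrees, less where a joint would pass 70% of its speed; a pose out of reach is approached as far as the arm can. A call with a gripper value outside its range is refused whole. The fingers move at their own pace and stop on an object; FORCE is the grip in N (left out, the last holds). Time passes only in rows, so rows that do not move let the fingers close. It gives the time, the measured TCP pose, the force and the opening at its end, in the units of the state.
- ctrl.read_state(): the state, without advancing time (a new reading comes with each control period).
- ctrl.get_image(name): name is "side" or "top" or "wrist"; returns a dict with "color" (400x640x3 uint8, red, green, blue), "depth" (400x640 float32, m along the optical axis (not along the pixel's ray), 0 where there is no reading), "vertical_fov" (degrees; the focal length in pixels is half the picture's height over the tangent of half this angle, whatever the lens; pixels are square), "cx", "cy" (the principal point, pixels), "k1" (the pictures are not rectified: a ray, as slopes to the right and down, at radius r is drawn at 1 + k1 r^2 times it, then the intrinsics apply), "rvec" (rotation vector, rad) and "tvec" (3), from world to camera coordinates, as OpenCV has them. Camera axes: x right, y down, z forward; pixel columns grow to the right and rows downward; lengths in m; the calibration is good to about 2 mm. A picture is of the moment at which its call begins.
- ctrl.sign_off(): hands the job in, once; it reports no verdict.
The state is a dict: "clock": time; "qpos": joint angles; "joint_vel": joint speeds; "effort": joint torques, N m; "ee_pos": TCP position; "tool_rot": TCP orientation; "contact_force": force on the tool from outside, world axes, zero at the start; "wrist_torque": the same for the moment, N m; "grip_width": finger opening in m.
Only numpy, scipy, OpenCV 4.12 (cv2) and the standard library are available. Lean on these libraries where they do the work, as an engineer would, in place of code of your own. Each camera call takes 0.05 s, during which the arm holds its last target.

## Task

Load the brown kiln tray for the glaze test firing: stand each of the three bare-clay pots upright in the middle of the round tile that matches its neck's glaze colour, and the cone pack upright in the middle of the black tile, lengthwise along it. Set everything down gently without knocking any of it over, and leave the two pots that are glazed all over exactly where they stand, as they would stick to the tray.

Things in the scene. Friction and masses are not known exactly. Their poses are not given: they have to be found in the camera images.
- blue_pot_mid (a point): Small test pot to load: round belly of BARE cream clay, only the neck glazed blue. Bottle shape, 72 mm tall, foot 44 mm and belly 58 mm across (widest 14 to 22 mm up), straight round neck 34 mm across from 36 mm up to the top (grip the neck from above). 180 g, may vary by a third. Point: on its axis, half-way up (36 mm above its foot); z up, round so yaw is free.
- green_pot_mid (a point): Small test pot to load: round belly of BARE cream clay, only the neck glazed green. Bottle shape, 72 mm tall, foot 44 mm and belly 58 mm across (widest 14 to 22 mm up), straight round neck 34 mm across from 36 mm up to the top (grip the neck from above). 180 g, may vary by a third. Point: on its axis, half-way up (36 mm above its foot); z up, round so yaw is free.
- amber_pot_mid (a point): Small test pot to load: round belly of BARE cream clay, only the neck glazed amber. Bottle shape, 72 mm tall, foot 44 mm and belly 58 mm across (widest 14 to 22 mm up), straight round neck 34 mm across from 36 mm up to the top (grip the neck from above). 180 g, may vary by a third. Point: on its axis, half-way up (36 mm above its foot); z up, round so yaw is free.
- allblue_pot_mid (a point): Look-alike that stays where it stands: the same pot, but glazed blue ALL OVER, belly and foot too. Same size and point as the pots to load.
- allgreen_pot_mid (a point): Look-alike that stays where it stands: the same pot, but glazed green ALL OVER, belly and foot too. Same size and point as the pots to load.
- cones_mid (a point): Witness cone pack to load: upright terracotta-coloured block 84 x 26 x 40 mm (long along its x, 26 mm wide along its y, 40 mm high) with three little cones 20 mm tall in a row on top, 60 mm high in all. 160 g, may vary by a third. Grip across its 26 mm width, on the block. Point: in its middle, half-way up, 30 mm above its underside; z up.
- blue_tile_top (a point): Round blue tile, 74 mm across and 6 mm thick, fixed in one of the four bays of the brown kiln tray. The tray is fixed, 232 mm square with 8 mm floor and a rim 14 mm above the table; its bays lie in two rows of two, centres 105 mm apart. Which tile is in which bay changes. Point: centre of the tile's upper face, 14 mm above the table.
- green_tile_top (a point): Round green tile, 74 mm across and 6 mm thick, fixed in one of the four bays of the brown kiln tray. The tray is fixed, 232 mm square with 8 mm floor and a rim 14 mm above the table; its bays lie in two rows of two, centres 105 mm apart. Which tile is in which bay changes. Point: centre of the tile's upper face, 14 mm above the table.
- amber_tile_top (a point): Round amber tile, 74 mm across and 6 mm thick, fixed in one of the four bays of the brown kiln tray. The tray is fixed, 232 mm square with 8 mm floor and a rim 14 mm above the table; its bays lie in two rows of two, centres 105 mm apart. Which tile is in which bay changes. Point: centre of the tile's upper face, 14 mm above the table.
- slate_tile_top (a point): Rectangular black tile, 100 x 48 x 6 mm, fixed in the remaining bay of the same tray: the stand for the cone pack. Point: centre of its upper face, 14 mm above the table; x along its 100 mm length, z up.
There are look-alikes about, which are no part of the job. Leave any pink or yellow look-alike of the part that bears allblue_pot_mid alone.

How it is judged:
By the outcome, as a careful person would: the job done as asked, in the order asked, and still so for the second after the job is handed in, with the robot touching nothing.
It also fails if it takes over 112 s, if anything falls off the work surface, if the arm or the gripper's body presses on something with over 40 N, if the wrist force passes 120 N, or if a joint passes its speed limit or range.

## Working session

There is one attempt and no reset: what is moved stays moved. The work goes in short steps, Python scripts to look and compute and a shell command to move; the robot and the scene stay as the last step left them, time stands still between calls to the robot, and variables do not carry over. Pictures are saved under pics/ and viewed, and the job is handed in when it is done.

```bash
mkdir -p pics; ls; python3 - <<'E'
from cell import ctrl
import cv2
s=ctrl.read_state()
for k,v in s.items(): print(k,v)
for n in("top","side","wrist"):
    d=ctrl.get_image(n); cv2.imwrite(f"pics/{n}0.png",d["color"][:,:,::-1]); print(n,{k:v for k,v in d.items() if k not in("color","depth")})
E
```

```text
pics
clock 0.0
qpos [ 1.33114058  0.32183558 -0.07009992  1.45170355  0.02261444  1.37076236
 -0.05691851]
joint_vel [-0.00202352  0.00078718 -0.00062362  0.0016354  -0.00225441 -0.00147623
  0.00024734]
effort [ 2.23574972e-07 -4.93583572e+01 -3.82291954e-01 -3.14329398e+01
  1.30089931e-02  1.14285477e-02  4.26080931e-05]
ee_pos [ 0.1629983  -0.62867408  0.2302011 ]
tool_rot [-2.48384786  1.92178454  0.00248556]
contact_force [-0.72905472  0.05383224  0.08220222]
wrist_torque [-0.0194701   0.00570358  0.00476554]
grip_width 0.08545789402305881
top {'vertical_fov': 55.54626493595263, 'cx': 319.16286625283135, 'cy': 194.63678010817708, 'k1': -0.0704022364771254, 'rvec': array([ 2.15654401, -2.12035397,  0.19594881]), 'tvec': array([-0.05309649,  0.49981219,  1.03361575])}
side {'vertical_fov': 43.597734919346046, 'cx': 320.0850150001958, 'cy': 197.52703736277098, 'k1': -0.12236887472566726, 'rvec': array([ 0.47453236, -2.70428957,  1.17674647]), 'tvec': array([0.44846267, 0.19588444, 1.21111311])}
wrist {'vertical_fov': 61.24487675911218, 'cx': 316.5138172611994, 'cy': 200.2280320789286, 'k1': -0.07112948621586195, 'rvec': array([-2.29387444,  1.7746604 ,  0.26214268]), 'tvec': array([-0.64976578, -0.0375904 ,  0.37873372])}
```

View pics/top0.png

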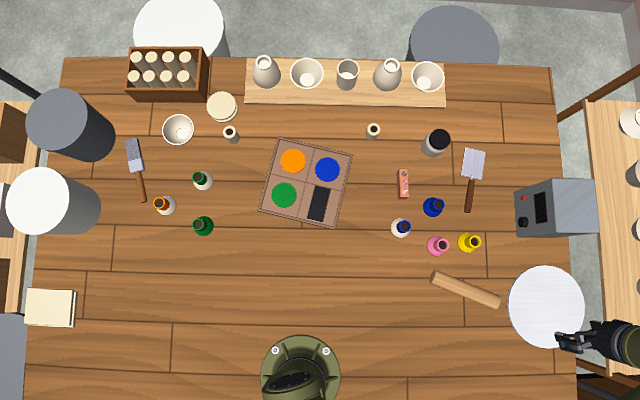

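View pics/side0.png

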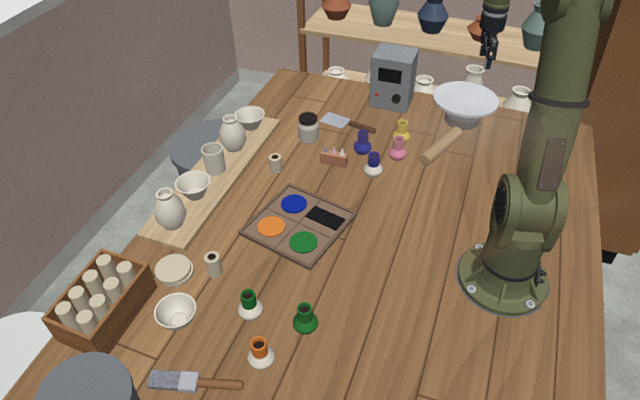

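View pics/wrist0.png

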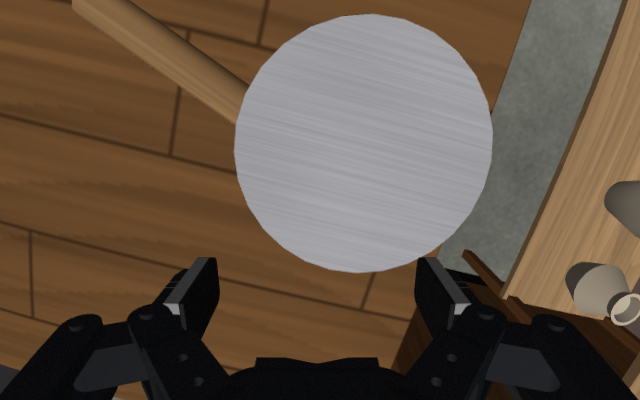

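The top view shows these candidates:

- **Blue:** bare-bellied pot (401,228); look-alike all-blue (433,207).
- **Green:** bare-bellied pot (202,179); look-alike all-green (203,226).
- **Amber:** (164,204), bare belly.
- **Other look-alikes:** pink (438,246), yellow (470,242).
- **Cone pack:** (403,184).
- **Tiles:** amber (292,160), blue (327,169), green (284,195), black (319,203).

Next I'll measure positions and crop close.

```bash
cat > h.py <<'E'
from cell import ctrl
import cv2, numpy as np
from scipy.spatial.transform import Rotation as R
def cam(n):
    d=ctrl.get_image(n); h=d["color"].shape[0]
    f=h/2/np.tan(np.radians(d["vertical_fov"])/2)
    d["K"]=np.array([[f,0,d["cx"]],[0,f,d["cy"]],[0,0,1]]); d["D"]=np.array([d["k1"],0,0,0,0.])
    d["Rm"]=cv2.Rodrigues(d["rvec"])[0]; d["hsv"]=cv2.cvtColor(d["color"],cv2.COLOR_RGB2HSV); return d
def ray(d,uv):
    p=cv2.undistortPoints(np.array(uv,float).reshape(-1,1,2),d["K"],d["D"]).reshape(-1,2)
    r=np.c_[p,np.ones(len(p))]@d["Rm"]; o=-d["Rm"].T@d["tvec"]; return o,r
def plane(d,uv,z):
    o,r=ray(d,uv); return o+r*((z-o[2])/r[:,2])[:,None]
def proj(d,P):
    return cv2.projectPoints(np.array(P,float).reshape(-1,1,3),d["rvec"],d["tvec"],d["K"],d["D"])[0].reshape(-1,2)
def cloud(d,m):
    v,u=np.nonzero(m&(d["depth"]>0)); p=cv2.undistortPoints(np.c_[u,v].astype(float).reshape(-1,1,2),d["K"],d["D"]).reshape(-1,2)
    z=d["depth"][v,u][:,None]; return (np.c_[p,np.ones(len(p))]*z-d["tvec"])@d["Rm"]
def box(d,c,r):
    m=np.zeros(d["depth"].shape,bool); m[max(0,int(c[1]-r)):int(c[1]+r),max(0,int(c[0]-r)):int(c[0]+r)]=1; return m
def blob(m,c):
    n,l,st,ce=cv2.connectedComponentsWithStats(m.astype(np.uint8)); i=1+np.argmin(np.hypot(*(ce[1:]-c).T)+1e3*(st[1:,4]<30)); return l==i,ce[i],st[i]
def circ(P):
    A=np.c_[2*P[:,:2],np.ones(len(P))]; s=np.linalg.lstsq(A,(P[:,:2]**2).sum(1),rcond=None)[0]; return s[:2],np.sqrt(s[2]+s[0]**2+s[1]**2)
E
python3 - <<'E'
from h import *
d=cam("top"); H=d["hsv"]; z=[]
im=d["color"]
for nm,c in dict(blue=(401,228),allblue=(433,207),green=(202,179),allgreen=(203,226),amber=(164,204)).items():
    P=cloud(d,box(d,c,18)); t=P[P[:,2]>.064]; b=P[P[:,2]>.012]
    print(nm,"ztop",np.percentile(t[:,2],90).round(4),"top bbox mid",((t.min(0)+t.max(0))/2).round(4)[:2],"size",np.ptp(t,0)[:2].round(3),len(t))
hue=lambda lo,hi:cv2.inRange(H,(lo,120,60),(hi,255,255))>0
for nm,c,lo,hi in(("amber",(292,160),8,25),("blue",(327,169),105,130),("green",(284,195),45,80)):
    m,ce,st=blob(hue(lo,hi)&box(d,c,20),c); print(nm,"tile",ce,st[4],plane(d,[ce],.014).round(4)[0])
m,ce,st=blob((H[:,:,2]<60)&box(d,(319,203),24),(319,203)); cn=cv2.findContours(m.astype(np.uint8),0,1)[0][0]
r=cv2.minAreaRect(cn);bp=plane(d,cv2.boxPoints(r),.014);print("slate",plane(d,[r[0]],.014).round(4),bp.round(4)[:,:2].tolist())
# tray outline
P=cloud(d,box(d,(403,184),22)); t=P[(P[:,2]>.03)]
r=cv2.minAreaRect(t[:,:2].astype(np.float32)); print("cones",r,np.percentile(t[:,2],[5,50,95]))
a=cv2.resize(im[120:260,140:260],None,fx=3,fy=3,interpolation=2);b=cv2.resize(im[120:260,370:490],None,fx=3,fy=3,interpolation=2)
cv2.imwrite("pics/crop1.png",np.hstack([a,b])[:,:,::-1])
E
```

```text
blue ztop 0.0738 top bbox mid [ 0.4131 -0.2783] size [0.033 0.033] 61
allblue ztop 0.0739 top bbox mid [ 0.4754 -0.3759] size [0.032 0.032] 64
green ztop 0.074 top bbox mid [0.541  0.2955] size [0.032 0.032] 65
allgreen ztop 0.0729 top bbox mid [0.4087 0.2862] size [0.033 0.032] 62
amber ztop 0.0736 top bbox mid [0.4657 0.3989] size [0.031 0.034] 69
amber tile [292.55864811 160.64214712] 503 [0.6062 0.0353 0.014 ]
blue tile [327.00424628 169.0552017 ] 471 [ 0.5825 -0.0669  0.014 ]
green tile [283.49052632 194.52421053] 475 [0.504  0.0588 0.014 ]
slate [[ 0.4801 -0.0425  0.014 ]] [[0.4377, -0.0098], [0.5334, -0.0315], [0.523, -0.0757], [0.4275, -0.0533]]
cones ((0.5406208634376526, -0.2870495617389679), (0.08214875310659409, 0.027400488033890724), 1.0844957828521729) [0.033272   0.0402682  0.05473552]
```

View pics/crop1.png

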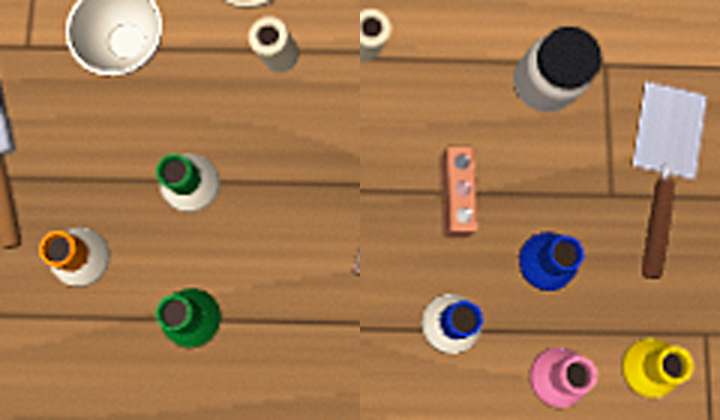

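Crop check: the bare-bellied pots are green at top (180,175), amber (60,250) and blue (460,320). The all-glazed ones are green (180,315) and blue (565,255). The tile grid measures 105 mm at a yaw of about -13°, consistent with the description. Now a go-to helper.

```bash
cat >> h.py <<'E'
def to(x,y,z,yaw=None):
    """print tool-frame shift to target; yaw = direction (deg) of tool x in world, mod 180"""
    s=ctrl.read_state(); T=R.from_rotvec(s["tool_rot"]).as_matrix()
    d=T.T@(np.array([x,y,z])-s["ee_pos"]); cy=np.degrees(np.arctan2(T[1,0],T[0,0]))
    t=0
    if yaw is not None: t=-(((yaw-cy)+90)%180-90)  # tool z down: world yaw + => turn -
    print("shift mm",(d*1e3).round(1),"n>=",(np.linalg.norm(d)/.0417).round(1),"yaw now",cy.round(1),"turn deg",round(t,1),"rad",round(np.radians(t),3),"tilt",np.degrees(np.arccos(-T[2,2])).round(2),"q7",s["qpos"][6].round(2),"t",round(s["clock"],2),"ee",s["ee_pos"].round(4),"F",s["contact_force"].round(1),"w",round(s["grip_width"],4))
E
python3 -c "
from h import *
to(.413,-.278,.20)
to(.413,-.278,.20,50)"
```

```text
shift mm [-276.8 -330.    30.9] n>= 10.4 yaw now -75.5 turn deg 0 rad 0.0 tilt 0.07 q7 -0.06 t 0.2 ee [ 0.1631 -0.6289  0.2306] F [-0.1 -0.5 -0.3] w 0.0855
shift mm [-276.8 -330.    30.9] n>= 10.4 yaw now -75.5 turn deg 54.5 rad 0.952 tilt 0.07 q7 -0.06 t 0.2 ee [ 0.1631 -0.6289  0.2306] F [-0.1 -0.5 -0.3] w 0.0855
```

```bash
python3 -m jog '[{"tx":-0.026,"ty":-0.031},{"tx":-0.026,"ty":-0.031},{"tx":-0.026,"ty":-0.031},{"tx":-0.026,"ty":-0.031},{"tx":-0.026,"ty":-0.031},{"tx":-0.026,"ty":-0.031},{"tx":-0.026,"ty":-0.031},{"tx":-0.026,"ty":-0.031},{"tx":-0.026,"ty":-0.031},{"tx":-0.01,"ty":-0.015}]' 30; python3 -c "
from h import *
to(.413,-.278,.20)
d=cam('wrist');cv2.imwrite('pics/w1.png',d['color'][:,:,::-1]);print(proj(d,[[.413,-.278,.072]]))"
```

```text
shift mm [-276.8 -330.    30.9] n>= 10.4 yaw now -75.5 turn deg 0 rad 0.0 tilt 0.07 q7 -0.06 t 0.2 ee [ 0.1631 -0.6289  0.2306] F [-0.1 -0.5 -0.3] w 0.0855
[[   6.43313761 -171.90369524]]validation failed for argument at $[0]...
```

View pics/w1.png

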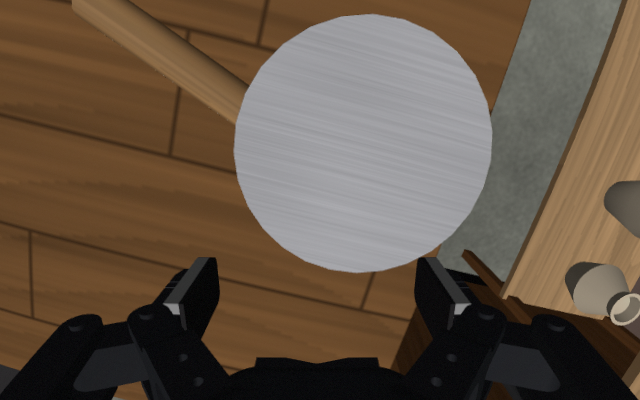

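Nothing moved, because each row needs all five keys.

```bash
python3 -m jog '[{"tx":-0.026,"ty":-0.031,"tz":0,"turn":0,"jaw":0.085},{"tx":-0.026,"ty":-0.031,"tz":0,"turn":0,"jaw":0.085},{"tx":-0.026,"ty":-0.031,"tz":0,"turn":0,"jaw":0.085},{"tx":-0.026,"ty":-0.031,"tz":0,"turn":0,"jaw":0.085},{"tx":-0.026,"ty":-0.031,"tz":0,"turn":0,"jaw":0.085},{"tx":-0.026,"ty":-0.031,"tz":0,"turn":0,"jaw":0.085},{"tx":-0.026,"ty":-0.031,"tz":0,"turn":0,"jaw":0.085},{"tx":-0.026,"ty":-0.031,"tz":0,"turn":0,"jaw":0.085},{"tx":-0.026,"ty":-0.031,"tz":0,"turn":0,"jaw":0.085},{"tx":-0.01,"ty":-0.015,"tz":0,"turn":0,"jaw":0.085}]' 30; python3 -c "
from h import *
to(.413,-.278,.20)
d=cam('wrist');cv2.imwrite('pics/w2.png',d['color'][:,:,::-1]);print(proj(d,[[.413,-.278,.072]]))"
```

```text
clock: 1.08
ee_pos: [0.3882, -0.3131, 0.2265]
tool_rot: [2.467, -1.939, -0.005]
contact_force: [0.3, 0.6, 0.1]
grip_width: 0.0852
shift mm [-28.3 -32.5  26.3] n>= 1.2 yaw now -76.3 turn deg 0 rad 0.0 tilt 0.3 q7 -0.72 t 1.08 ee [ 0.3882 -0.3131  0.2265] F [0.3 0.6 0.1] w 0.0852
[[283.560873   146.33743967]]
```

View pics/w2.png

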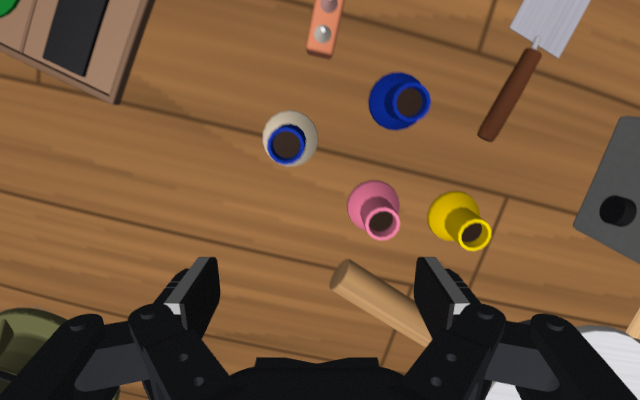

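The wrist view shows the bare blue pot's rim at (286,146), its cream belly behind it, and all-blue at (405,100). Now I'll refine that position.

```bash
cat >> h.py <<'E'
def neck(d,x,y,zt=.072,rad=.03):
    P=cloud(d,d["depth"]>0); P=P[(np.hypot(P[:,0]-x,P[:,1]-y)<rad)&(abs(P[:,2]-zt)<.008)]
    (c,r)=cv2.minEnclosingCircle(P[:,:2].astype(np.float32)); u=proj(d,[[c[0],c[1],zt]])[0]
    print("neck",np.round(c,4),"r",round(r,4),"n",len(P),"z",np.percentile(P[:,2],[50,95]).round(4),"px",u.round(0)); return c
E
python3 -c "
from h import *
c=neck(cam('wrist'),.413,-.278); neck(cam('top'),.413,-.278)
to(c[0],c[1],.12)"
```

```text
neck [ 0.413  -0.2799] r 0.0171 n 519 z [0.0715 0.0729] px [287. 150.]
neck [ 0.4133 -0.2787] r 0.0172 n 64 z [0.0705 0.0743] px [404. 226.]
shift mm [-29.9 -35.5 106.1] n>= 2.8 yaw now -76.5 turn deg 0 rad 0.0 tilt 0.4 q7 -0.71 t 1.23 ee [ 0.3862 -0.317   0.2263] F [-0.6 -1.6 -0.1] w 0.0849
```

```bash
python3 -m jog '[{"tx":-0.015,"ty":-0.018,"tz":0.02,"turn":0,"jaw":0.085},{"tx":-0.015,"ty":-0.018,"tz":0.03,"turn":0,"jaw":0.085},{"tx":0,"ty":0,"tz":0.03,"turn":0,"jaw":0.085},{"tx":0,"ty":0,"tz":0.02,"turn":0,"jaw":0.085},{"tx":0,"ty":0,"tz":0,"turn":0,"jaw":0.085}]' ; python3 -c "
from h import *
to(.413,-.2793,.042)"
```

```text
clock: 1.65
ee_pos: [0.4117, -0.2877, 0.1249]
tool_rot: [2.448, -1.953, 0.006]
contact_force: [-0.3, -0.5, -1.0]
grip_width: 0.0851
shift mm [-8.7 -3.6 82.8] n>= 2.0 yaw now -77.2 turn deg 0 rad 0.0 tilt 0.64 q7 -0.84 t 1.65 ee [ 0.4117 -0.2877  0.1249] F [-0.3 -0.5 -1. ] w 0.0851
```

```bash
python3 -m jog '[{"tx":-0.008,"ty":-0.0035,"tz":0.01,"turn":0,"jaw":0.085},{"tx":0,"ty":0,"tz":0.015,"turn":0,"jaw":0.085},{"tx":0,"ty":0,"tz":0.015,"turn":0,"jaw":0.085},{"tx":0,"ty":0,"tz":0,"turn":0,"jaw":0.085}]' ; python3 -c "
from h import *
to(.413,-.2793,.042)"
```

```text
clock: 1.98
ee_pos: [0.4119, -0.2835, 0.085]
tool_rot: [2.438, -1.963, 0.01]
contact_force: [-1.1, 0.5, -1.1]
grip_width: 0.0853
shift mm [-4.4 -2.2 43. ] n>= 1.0 yaw now -77.7 turn deg 0 rad 0.0 tilt 0.77 q7 -0.88 t 1.98 ee [ 0.4119 -0.2835  0.085 ] F [-1.1  0.5 -1.1] w 0.0853
```

```bash
cat >> h.py <<'E'
def tilt():
    s=ctrl.read_state(); T=R.from_rotvec(s["tool_rot"]).as_matrix(); print("toolz deg world xy",np.degrees(T[:2,2]).round(2),"q",s["qpos"].round(3))
E
python3 -m jog '[{"tx":-0.0045,"ty":-0.002,"tz":0.022,"turn":0,"jaw":0.085},{"tx":0,"ty":0,"tz":0.022,"turn":0,"jaw":0.085}]' ; python3 -c "
from h import *
to(.413,-.2793,.042);tilt()"
```

```text
clock: 2.15
ee_pos: [0.4163, -0.2833, 0.046]
tool_rot: [2.434, -1.967, 0.028]
contact_force: [-0.4, -0.7, -0.0]
grip_width: 0.0848
shift mm [-4.7  2.4  3.9] n>= 0.2 yaw now -77.9 turn deg 0 rad 0.0 tilt 1.23 q7 -0.91 t 2.15 ee [ 0.4163 -0.2833  0.046 ] F [-0.4 -0.7 -0. ] w 0.0848
toolz deg world xy [ 0.36 -1.18] q [ 0.897  0.202 -0.392  2.013  0.115  0.929 -0.914]
```

```bash
python3 -m jog '[{"tx":-0.0055,"ty":0.002,"tz":0.003,"turn":0,"jaw":0.085},{"tx":0,"ty":0,"tz":0,"turn":0,"jaw":0.06}]' ; python3 -c "
from h import *
to(.413,-.2793,.042);tilt()"
```

```text
clock: 2.32
ee_pos: [0.4115, -0.2782, 0.0418]
tool_rot: [2.432, -1.969, 0.022]
contact_force: [-0.6, 0.0, 0.4]
grip_width: 0.0751
shift mm [ 1.4 -1.3 -0.2] n>= 0.0 yaw now -78.0 turn deg 0 rad 0.0 tilt 1.08 q7 -0.92 t 2.32 ee [ 0.4115 -0.2782  0.0418] F [-0.6  0.   0.4] w 0.0751
toolz deg world xy [ 0.19 -1.07] q [ 0.896  0.198 -0.393  2.028  0.113  0.921 -0.919]
```

```bash
python3 -m jog '[{"tx":0.001,"ty":-0.001,"tz":0,"turn":0,"jaw":0.03},{"tx":0,"ty":0,"tz":0,"turn":0,"jaw":0.02},{"tx":0,"ty":0,"tz":0,"turn":0,"jaw":0.02},{"tx":0,"ty":0,"tz":0,"turn":0,"jaw":0.02}]' 30; python3 -c "
from h import *
to(.413,-.2793,.042);tilt()"
```

```text
clock: 2.65
ee_pos: [0.4148, -0.2813, 0.0469]
tool_rot: [2.43, -1.971, 0.033]
contact_force: [0.8, 0.6, -1.6]
grip_width: 0.0335
shift mm [-2.5  1.4  4.9] n>= 0.1 yaw now -78.1 turn deg 0 rad 0.0 tilt 1.42 q7 -0.92 t 2.65 ee [ 0.4148 -0.2813  0.0469] F [ 0.8  0.6 -1.6] w 0.0335
toolz deg world xy [ 0.48 -1.34] q [ 0.896  0.194 -0.392  2.02   0.113  0.926 -0.919]
```

```bash
python3 -m jog '[{"tx":0,"ty":0,"tz":-0.01,"turn":0,"jaw":0.02},{"tx":0,"ty":0,"tz":-0.03,"turn":0,"jaw":0.02},{"tx":0,"ty":0,"tz":-0.03,"turn":0,"jaw":0.02}]' ; python3 -c "
from h import *
to(.5825,-.0669,.115);tilt()
d=cam('wrist');cv2.imwrite('pics/w3.png',d['color'][:,:,::-1])"
```

```text
clock: 2.9
ee_pos: [0.4103, -0.2772, 0.1149]
tool_rot: [2.43, -1.971, 0.014]
contact_force: [1.1, -1.5, -0.9]
grip_width: 0.0335
shift mm [-170.1 -211.9   -3.5] n>= 6.5 yaw now -78.1 turn deg 0 rad 0.0 tilt 0.9 q7 -0.88 t 2.9 ee [ 0.4103 -0.2772  0.1149] F [ 1.1 -1.5 -0.9] w 0.0335
toolz deg world xy [-0.05 -0.9 ] q [ 0.913  0.101 -0.4    1.964  0.061  1.078 -0.876]
```

View pics/w3.png

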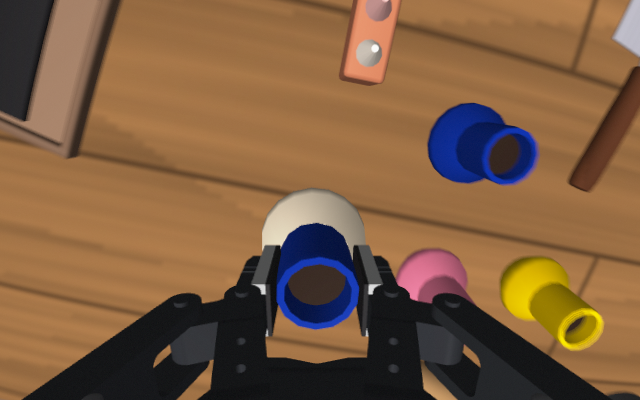

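The blue pot is held: rim at (318,285), belly (313,230), upright between the pads. Now to the blue tile.

```bash
python3 -m jog '[{"tx":-0.014,"ty":-0.018,"tz":0,"turn":0,"jaw":0.02},{"tx":-0.024,"ty":-0.03,"tz":0,"turn":0,"jaw":0.02},{"tx":-0.024,"ty":-0.03,"tz":0,"turn":0,"jaw":0.02},{"tx":-0.024,"ty":-0.03,"tz":0,"turn":0,"jaw":0.02},{"tx":-0.024,"ty":-0.03,"tz":0,"turn":0,"jaw":0.02},{"tx":-0.024,"ty":-0.03,"tz":0,"turn":0,"jaw":0.02},{"tx":-0.014,"ty":-0.018,"tz":0,"turn":0,"jaw":0.02},{"tx":0,"ty":0,"tz":0,"turn":0,"jaw":0.02}]' ; python3 -c "
from h import *
to(.5825,-.0669,.115);tilt()
d=cam('wrist');cv2.imwrite('pics/w4.png',d['color'][:,:,::-1]); print(proj(d,[[.5825,-.0669,.014]]))
s=ctrl.read_state()
P=cloud(d,d['depth']>0);q=np.hypot(*(P[:,:2]-s['ee_pos'][:2]).T)
for z in(.1,.11,.12,.13,.14,.15,.16): print(z,(q[abs(P[:,2]-z)<.005]<.03).sum())
e=cam('top');cv2.imwrite('pics/t4.png',e['color'][:,:,::-1])"
```

```text
clock: 3.62
ee_pos: [0.5753, -0.0953, 0.1306]
tool_rot: [2.419, -1.988, 0.06]
contact_force: [0.7, 0.4, -1.3]
grip_width: 0.0331
shift mm [-27.  -12.3  14.8] n>= 0.8 yaw now -78.9 turn deg 0 rad 0.0 tilt 2.26 q7 -1.41 t 3.62 ee [ 0.5753 -0.0953  0.1306] F [ 0.7  0.4 -1.3] w 0.0331
toolz deg world xy [ 1.31 -1.84] q [ 0.584  0.278 -0.56   1.755  0.196  1.132 -1.414]
[[276.73654269 181.58355294]]
0.1 392
0.11 2241
0.12 1367
0.13 556
0.14 1929
0.15 3712
0.16 2901
```

View pics/w4.png

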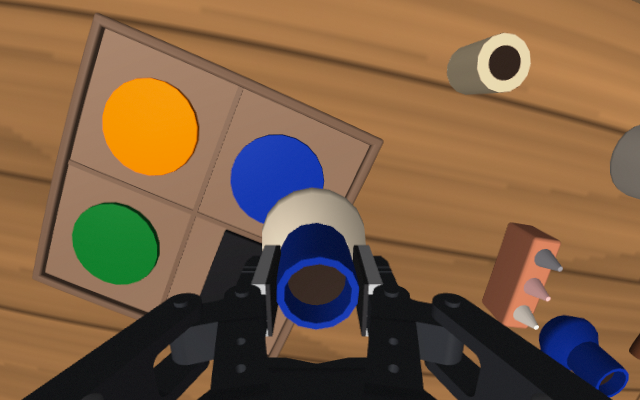

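```bash
cat >> h.py <<'E'
def held(d,lo,hi):
    """rim of held pot by hue mask, in tool frame"""
    s=ctrl.read_state(); T=R.from_rotvec(s["tool_rot"]).as_matrix()
    m=(cv2.inRange(d["hsv"],(lo,110,40),(hi,255,255))>0)&box(d,(318,275),75)
    P=(cloud(d,m)-s["ee_pos"])@T; P=P[(abs(P[:,0])<.025)&(abs(P[:,1])<.04)]
    zt=np.percentile(P[:,2],1); Q=P[P[:,2]<zt+.003]; c,r=cv2.minEnclosingCircle(Q[:,:2].astype(np.float32))
    w=s["ee_pos"]+T@np.array([c[0],c[1],zt+.072]); print("held rim tool",np.round([c[0],c[1],zt],4),"r",round(r,4),"foot world",w.round(4)); return w
E
python3 -c "
from h import *
tilt(); d=cam('wrist'); tilt(); w=held(d,105,130)
H=d['hsv'];m,ce,st=blob((cv2.inRange(H,(105,120,60),(130,255,255))>0)&box(d,(278,180),50)&(np.arange(400)[:,None]<185),(278,165))
P=cloud(d,m);P=P[abs(P[:,2]-.014)<.006];c,r=circ(P[[*cv2.convexHull(P[:,:2].astype(np.float32),returnPoints=False).ravel()]]);print('tile part',c,r)
to(*(ctrl.read_state()['ee_pos']+[.5825-w[0],-.0669-w[1],.017-w[2]]))"
```

```text
toolz deg world xy [ 1.14 -2.01] q [ 0.588  0.276 -0.556  1.758  0.197  1.134 -1.412]
toolz deg world xy [ 1.07 -2.09] q [ 0.589  0.275 -0.554  1.759  0.197  1.134 -1.412]
held rim tool [-0.0009 -0.0005 -0.0276] r 0.0171 foot world [ 0.5729 -0.1024  0.0854]
tile part [ 0.58437386 -0.0674107 ] 0.03506832098745878
shift mm [-35.7 -15.3  67.2] n>= 1.9 yaw now -79.2 turn deg 0 rad 0.0 tilt 2.35 q7 -1.41 t 3.77 ee [ 0.5718 -0.1018  0.1298] F [ 0.2 -0.6 -1.7] w 0.0329
```

```bash
python3 -m jog '[{"tx":-0.015,"ty":-0.007,"tz":0.01,"turn":0,"jaw":0.02},{"tx":-0.015,"ty":-0.006,"tz":0.016,"turn":0,"jaw":0.02},{"tx":-0.004,"ty":-0.002,"tz":0.01,"turn":0,"jaw":0.02},{"tx":0,"ty":0,"tz":0.004,"turn":0,"jaw":0.02}]' ; python3 -c "
from h import *
tilt(); d=cam('wrist'); tilt(); w=held(d,105,130)
to(*(ctrl.read_state()['ee_pos']+[.583-w[0],-.0669-w[1],.017-w[2]]))"
```

```text
clock: 4.1
ee_pos: [0.579, -0.0776, 0.0895]
tool_rot: [2.389, -2.006, 0.067]
contact_force: [0.3, -0.4, -1.3]
grip_width: 0.0328
toolz deg world xy [ 1.09 -2.55] q [ 0.534  0.327 -0.553  1.788  0.245  1.066 -1.509]
toolz deg world xy [ 1.01 -2.56] q [ 0.535  0.327 -0.553  1.789  0.245  1.066 -1.508]
held rim tool [ 0.0001 -0.     -0.0277] r 0.0171 foot world [ 0.5792 -0.0804  0.0447]
shift mm [-14.   -5.8  27.1] n>= 0.7 yaw now -80.1 turn deg 0 rad 0.0 tilt 2.76 q7 -1.51 t 4.15 ee [ 0.5784 -0.0783  0.0889] F [-1.3 -0.7 -3. ] w 0.0334
```

```bash
python3 -m jog '[{"tx":-0.009,"ty":-0.004,"tz":0.004,"turn":0,"jaw":0.02},{"tx":-0.003,"ty":-0.001,"tz":0.006,"turn":0,"jaw":0.02},{"tx":0,"ty":0,"tz":0.005,"turn":0,"jaw":0.02}]' ; python3 -c "
from h import *
d=cam('wrist'); tilt(); w=held(d,105,130)
to(*(ctrl.read_state()['ee_pos']+[.583-w[0],-.0669-w[1],.017-w[2]]))"
```

```text
clock: 4.4
ee_pos: [0.5817, -0.0704, 0.0741]
tool_rot: [2.38, -2.012, 0.071]
contact_force: [-0.5, -0.3, -1.8]
grip_width: 0.0331
toolz deg world xy [ 1.   -2.71] q [ 0.514  0.35  -0.549  1.798  0.265  1.04  -1.544]
held rim tool [ 0.001   0.0002 -0.0281] r 0.0171 foot world [ 0.5819 -0.0736  0.0292]
shift mm [-7.  -2.1 11.9] n>= 0.3 yaw now -80.4 turn deg 0 rad 0.0 tilt 2.89 q7 -1.54 t 4.45 ee [ 0.5811 -0.0705  0.073 ] F [-0.   0.2 -2.3] w 0.0337
```

```bash
python3 -m jog '[{"tx":-0.007,"ty":-0.002,"tz":0.003,"turn":0,"jaw":0.02},{"tx":-0.001,"ty":0,"tz":0.005,"turn":0,"jaw":0.02},{"tx":0,"ty":0,"tz":0.002,"turn":0,"jaw":0.02}]' ; python3 -c "
from h import *
d=cam('wrist'); tilt(); w=held(d,105,130)
to(*(ctrl.read_state()['ee_pos']+[.583-w[0],-.0669-w[1],.015-w[2]]))"
```

```text
clock: 4.7
ee_pos: [0.5823, -0.0631, 0.0622]
tool_rot: [2.378, -2.013, 0.07]
contact_force: [-0.5, 0.0, -1.8]
grip_width: 0.033
toolz deg world xy [ 1.03 -2.72] q [ 0.499  0.364 -0.548  1.805  0.276  1.021 -1.568]
held rim tool [ 0.001   0.0007 -0.0272] r 0.0171 foot world [ 0.5825 -0.0659  0.0173]
shift mm [ 0.9 -0.3  2.3] n>= 0.1 yaw now -80.5 turn deg 0 rad 0.0 tilt 2.91 q7 -1.57 t 4.75 ee [ 0.5822 -0.0627  0.062 ] F [-0.2  0.5 -1.6] w 0.033
```

```bash
python3 -m jog '[{"tx":0,"ty":0,"tz":0.002,"turn":0,"jaw":0.02},{"tx":0,"ty":0,"tz":0.001,"turn":0,"jaw":0.02}]' ; python3 -c "
from h import *
d=cam('wrist'); tilt(); w=held(d,105,130)
to(*(ctrl.read_state()['ee_pos']+[.583-w[0],-.0669-w[1],.015-w[2]]))"
```

```text
clock: 4.92
ee_pos: [0.5832, -0.0627, 0.0601]
tool_rot: [2.379, -2.013, 0.072]
contact_force: [-2.7, -0.3, 8.7]
grip_width: 0.0334
toolz deg world xy [ 1.11 -2.75] q [ 0.497  0.367 -0.548  1.806  0.279  1.017 -1.57 ]
held rim tool [ 0.0009  0.0003 -0.0271] r 0.017 foot world [ 0.5839 -0.0658  0.0154]
shift mm [0.9 1.  0.4] n>= 0.0 yaw now -80.5 turn deg 0 rad 0.0 tilt 2.97 q7 -1.57 t 4.97 ee [ 0.5831 -0.0627  0.0601] F [-1.8  0.1  3.9] w 0.0331
```

Contact felt (8.7 N). Release in steps.

```bash
python3 -m jog '[{"tx":0,"ty":0,"tz":0,"turn":0,"jaw":0.036},{"tx":0,"ty":0,"tz":0,"turn":0,"jaw":0.042},{"tx":0,"ty":0,"tz":0,"turn":0,"jaw":0.06},{"tx":0,"ty":0,"tz":0,"turn":0,"jaw":0.075},{"tx":0,"ty":0,"tz":-0.01,"turn":0,"jaw":0.085},{"tx":0,"ty":0,"tz":-0.03,"turn":0,"jaw":0.085},{"tx":0,"ty":0,"tz":-0.03,"turn":0,"jaw":0.085},{"tx":0,"ty":0,"tz":-0.03,"turn":0,"jaw":0.085}]' ; python3 -c "
from h import *
tilt();d=cam('wrist'); cv2.imwrite('pics/w5.png',d['color'][:,:,::-1]);tilt();neck(d,.583,-.067,.086); to(.541,.2955,.16)"
```

```text
clock: 5.63
ee_pos: [0.5766, -0.0584, 0.158]
tool_rot: [2.374, -2.01, 0.054]
contact_force: [0.6, -0.9, 0.1]
grip_width: 0.0852
toolz deg world xy [ 0.39 -2.61] q [ 0.526  0.26  -0.576  1.719  0.2    1.205 -1.511]
toolz deg world xy [ 1.02 -2.72] q [ 0.526  0.254 -0.578  1.71   0.199  1.208 -1.511]
neck [ 0.5824 -0.0634] r 0.017 n 991 z [0.0855 0.0868] px [319. 205.]
shift mm [-355.   -19.4  -12.1] n>= 8.5 yaw now -80.5 turn deg 0 rad 0.0 tilt 2.9 q7 -1.51 t 5.68 ee [ 0.5807 -0.058   0.1654] F [2.7 0.9 4.4] w 0.085
```

View pics/w5.png

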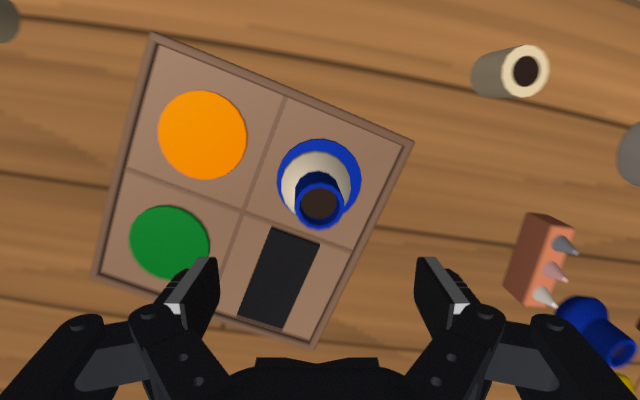

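Blue pot upright on the blue tile, neck (319,205), tile (319,180). I'll check the centring in both views.

```bash
cat >> h.py <<'E'
def tile(d,lo,hi,g,v=None):
    m=(cv2.inRange(d["hsv"],(lo,120,60),(hi,255,255))>0); P=cloud(d,m)
    P=P[(abs(P[:,2]-.014)<.005)&(np.hypot(P[:,0]-g[0],P[:,1]-g[1])<.045)]
    c,r=cv2.minEnclosingCircle(P[:,:2].astype(np.float32)); print("tile",np.round(c,4),"r",round(r,4),len(P)); return c
E
python3 -c "
from h import *
for n in('wrist','top'):
    d=cam(n);neck(d,.583,-.067,.086);tile(d,105,130,(.5825,-.0669));tile(d,45,80,(.504,.0588));tile(d,8,25,(.606,.035))
tilt();to(.541,.2955,.18)"
```

```text
neck [ 0.5823 -0.0633] r 0.0169 n 924 z [0.0854 0.0868] px [318. 209.]
tile [ 0.5829 -0.067 ] r 0.0368 1385
tile [0.5042 0.0586] r 0.037 3967
tile [0.6066 0.0364] r 0.038 5753Traceback (most recent call last):
  File "<string>", line 4, in <module>
    d=cam(n);neck(d,.583,-.067,.086);tile(d,105,130,(.5825,-.0669));tile(d,45,80,(.504,.0588));tile(d,8,25,(.606,.035))
             ~~~~^^^^^^^^^^^^^^^^^^^
  File "h.py", line 35, in neck
    print("neck",np.round(c,4),"r",round(r,4),"n",len(P),"z",np.percentile(P[:,2],[50,95]).round(4),"px",u.round(0)); return c
                                                             ~~~~~~~~~~~~~^^^^^^^^^^^^^^^^
    return _quantile_unchecked(
        a, q, axis, out, overwrite_input, method, keepdims, weights)
    return _ureduce(a,
                    func=_quantile_ureduce_func,
    ...<5 lines>...
                    overwrite_input=overwrite_input,
                    method=method)
    r = func(a, **kwargs)
    result = _quantile(arr,
                       quantiles=q,
    ...<2 lines>...
                       out=out,
                       weights=wgt)
    slices_having_nans = np.isnan(arr[-1, ...])
                                  ~~~^^^^^^^^^
IndexError: index -1 is out of bounds for axis 0 with size 0
```

```bash
python3 -m jog '[{"tx":-0.02,"ty":-0.001,"tz":0,"turn":0,"jaw":0.085},{"tx":-0.038,"ty":-0.002,"tz":0,"turn":0,"jaw":0.085},{"tx":-0.039,"ty":-0.002,"tz":0,"turn":0,"jaw":0.085},{"tx":-0.039,"ty":-0.002,"tz":0,"turn":0,"jaw":0.085},{"tx":-0.039,"ty":-0.002,"tz":0,"turn":0,"jaw":0.085},{"tx":-0.039,"ty":-0.002,"tz":0,"turn":0,"jaw":0.085},{"tx":-0.039,"ty":-0.002,"tz":0,"turn":0,"jaw":0.085},{"tx":-0.03,"ty":-0.002,"tz":0,"turn":0,"jaw":0.085},{"tx":-0.015,"ty":-0.001,"tz":0,"turn":0,"jaw":0.085},{"tx":0,"ty":0,"tz":0,"turn":0,"jaw":0.085}]' ; python3 -c "
from h import *
to(.541,.2955,.16);tilt();d=cam('top');tilt();neck(d,.583,-.067,.086);tile(d,105,130,(.5825,-.0669));tile(d,45,80,(.504,.0588));tile(d,8,25,(.606,.035))
"
```

```text
clock: 6.62
ee_pos: [0.5426, 0.2436, 0.1393]
tool_rot: [2.36, -2.02, 0.059]
contact_force: [-0.3, 0.2, 0.5]
grip_width: 0.0852
shift mm [-50.4  -6.4 -23.3] n>= 1.3 yaw now -81.1 turn deg 0 rad 0.0 tilt 2.97 q7 -2.12 t 6.62 ee [0.5426 0.2436 0.1393] F [-0.3  0.2  0.5] w 0.0852
toolz deg world xy [ 0.36 -2.94] q [ 0.094  0.362 -0.717  1.674  0.299  1.228 -2.116]
toolz deg world xy [ 0.34 -3.01] q [ 0.095  0.361 -0.716  1.675  0.299  1.229 -2.114]
neck [ 0.583  -0.0642] r 0.0166 n 59 z [0.0856 0.0884] px [327. 163.]
tile [ 0.583  -0.0671] r 0.0366 142
tile [0.5045 0.0589] r 0.0363 466
tile [0.6075 0.0354] r 0.0381 482
```

```bash
python3 -m jog '[{"tx":-0.02,"ty":-0.003,"tz":-0.015,"turn":0,"jaw":0.085},{"tx":0,"ty":0,"tz":-0.005,"turn":0.12,"jaw":0.085},{"tx":0,"ty":0,"tz":0,"turn":0.12,"jaw":0.085},{"tx":0,"ty":0,"tz":0,"turn":0.12,"jaw":0.085},{"tx":0,"ty":0,"tz":0,"turn":0.12,"jaw":0.085},{"tx":0,"ty":0,"tz":0,"turn":0,"jaw":0.085}]' ; python3 -c "
from h import *
tilt();d=cam('wrist');cv2.imwrite('pics/w6.png',d['color'][:,:,::-1]);c=neck(d,.541,.2955); to(c[0],c[1],.10);tilt()
"
```

```text
clock: 7.17
ee_pos: [0.5442, 0.2515, 0.1552]
tool_rot: [1.776, -2.547, 0.079]
contact_force: [0.3, 0.7, -0.5]
grip_width: 0.0848
toolz deg world xy [-0.   -3.55] q [ 0.01   0.348 -0.635  1.638  0.267  1.266 -2.609]
neck [0.5405 0.296 ] r 0.0171 n 904 z [0.0712 0.0726] px [252. 236.]
shift mm [-44.1  20.2  52.2] n>= 1.7 yaw now -110.0 turn deg 0 rad 0.0 tilt 3.58 q7 -2.6 t 7.22 ee [0.5444 0.251  0.1552] F [-0.1 -1.  -0.4] w 0.0849
toolz deg world xy [-0.   -3.58] q [ 0.011  0.348 -0.635  1.638  0.268  1.267 -2.605]
```

View pics/w6.png

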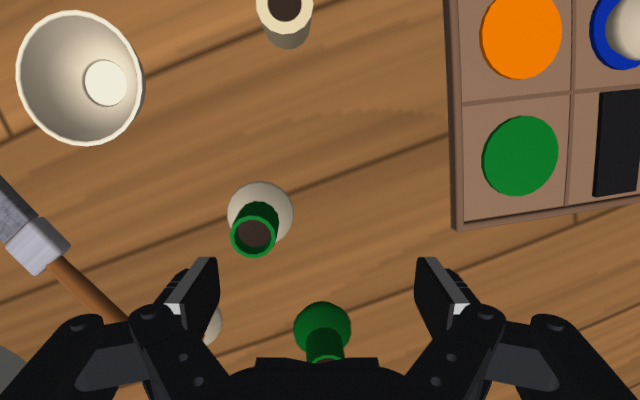

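Positive turn drives joint 7 toward its limit (now -2.6), so I turn back.

```bash
python3 -m jog '[{"tx":0,"ty":0,"tz":0,"turn":-0.12,"jaw":0.085},{"tx":0,"ty":0,"tz":0,"turn":-0.12,"jaw":0.085},{"tx":0,"ty":0,"tz":0,"turn":-0.12,"jaw":0.085},{"tx":0,"ty":0,"tz":0,"turn":-0.12,"jaw":0.085},{"tx":0,"ty":0,"tz":0,"turn":-0.12,"jaw":0.085},{"tx":0,"ty":0,"tz":0,"turn":-0.12,"jaw":0.085},{"tx":0,"ty":0,"tz":0,"turn":-0.12,"jaw":0.085},{"tx":0,"ty":0,"tz":0,"turn":-0.12,"jaw":0.085},{"tx":0,"ty":0,"tz":0,"turn":-0.12,"jaw":0.085},{"tx":0,"ty":0,"tz":0,"turn":0,"jaw":0.085}]' ; python3 -c "
from h import *
tilt();d=cam('wrist');cv2.imwrite('pics/w7.png',d['color'][:,:,::-1]);c=neck(d,.541,.2955); to(c[0],c[1],.10);tilt()
"
```

```text
clock: 8.05
ee_pos: [0.5476, 0.2346, 0.1523]
tool_rot: [2.837, -1.18, 0.037]
contact_force: [-0.3, -1.3, -0.6]
grip_width: 0.085
toolz deg world xy [-0.24 -4.15] q [ 0.168  0.393 -0.813  1.64   0.353  1.289 -1.511]
neck [0.5405 0.2965] r 0.0169 n 1059 z [0.0714 0.0727] px [235. 147.]
shift mm [-51.9 -41.2  47.6] n>= 2.0 yaw now -45.4 turn deg 0 rad 0.0 tilt 4.18 q7 -1.52 t 8.1 ee [0.5477 0.2343 0.1523] F [ 0.6 -0.6  0.2] w 0.0849
toolz deg world xy [-0.25 -4.17] q [ 0.167  0.393 -0.812  1.64   0.353  1.289 -1.516]
```

```bash
python3 -m jog '[{"tx":0,"ty":0,"tz":0,"turn":0,"jaw":0.085},{"tx":0,"ty":0,"tz":0,"turn":0,"jaw":0.085},{"tx":0,"ty":0,"tz":0,"turn":0,"jaw":0.085}]' ; python3 -c "
from h import *
to(.5405,.2963,.10);tilt();print(ctrl.read_state()['effort'].round(2))
"
```

```text
clock: 8.35
ee_pos: [0.5481, 0.2323, 0.1519]
tool_rot: [2.829, -1.197, 0.037]
contact_force: [0.3, -0.5, -0.0]
grip_width: 0.0848
shift mm [-53.7 -41.9  47.1] n>= 2.0 yaw now -45.8 turn deg 0 rad 0.0 tilt 4.24 q7 -1.52 t 8.35 ee [0.5481 0.2323 0.1519] F [ 0.3 -0.5 -0. ] w 0.0848
toolz deg world xy [-0.29 -4.22] q [ 0.168  0.392 -0.809  1.641  0.352  1.289 -1.519]
[ 1.400e-01 -4.186e+01 -8.400e+00 -2.878e+01  2.700e-01  2.600e-01
  1.000e-02]
```

```bash
python3 -m jog '[{"tx":-0.02,"ty":-0.018,"tz":0,"turn":0,"jaw":0.085},{"tx":-0.02,"ty":-0.018,"tz":0,"turn":0,"jaw":0.085},{"tx":-0.01,"ty":-0.006,"tz":0,"turn":0,"jaw":0.085}]' ; python3 -c "
from h import *
to(.5405,.2963,.10);tilt();print(ctrl.read_state()['effort'].round(2))
"
```

```text
clock: 8.6
ee_pos: [0.5464, 0.2929, 0.147]
tool_rot: [2.818, -1.213, 0.043]
contact_force: [-0.5, 0.5, -0.4]
grip_width: 0.0852
shift mm [-9.1 -0.7 46.6] n>= 1.1 yaw now -46.5 turn deg 0 rad 0.0 tilt 4.49 q7 -1.64 t 8.6 ee [0.5464 0.2929 0.147 ] F [-0.5  0.5 -0.4] w 0.0852
toolz deg world xy [-0.2  -4.48] q [ 0.047  0.458 -0.805  1.576  0.395  1.314 -1.642]
[ 2.520e+00 -4.543e+01 -8.500e+00 -2.840e+01  5.000e-01  3.300e-01
  4.000e-02]
```

```bash
python3 -m jog '[{"tx":0,"ty":0,"tz":0,"turn":-0.12,"jaw":0.085},{"tx":0,"ty":0,"tz":0,"turn":-0.12,"jaw":0.085},{"tx":0,"ty":0,"tz":0,"turn":-0.12,"jaw":0.085},{"tx":0,"ty":0,"tz":0,"turn":-0.12,"jaw":0.085},{"tx":0,"ty":0,"tz":0,"turn":-0.12,"jaw":0.085},{"tx":0,"ty":0,"tz":0,"turn":-0.12,"jaw":0.085},{"tx":0,"ty":0,"tz":0,"turn":0,"jaw":0.085}]' ; python3 -c "
from h import *
tilt();d=cam('wrist');c=neck(d,.541,.2955); to(c[0],c[1],.10);tilt()
"
```

```text
clock: 9.18
ee_pos: [0.5427, 0.298, 0.1468]
tool_rot: [3.061, -0.092, -0.003]
contact_force: [0.6, 0.2, -0.1]
grip_width: 0.0846
toolz deg world xy [-0.25 -4.52] q [ 0.13   0.51  -0.946  1.574  0.475  1.342 -0.953]
neck [0.5402 0.2965] r 0.0171 n 1017 z [0.0713 0.0727] px [313. 205.]
shift mm [-2.4 -2.1 46.8] n>= 1.1 yaw now -3.7 turn deg 0 rad 0.0 tilt 4.53 q7 -0.96 t 9.23 ee [0.5427 0.298  0.1468] F [ 0.1  0.7 -0. ] w 0.0847
toolz deg world xy [-0.25 -4.52] q [ 0.129  0.51  -0.945  1.574  0.474  1.342 -0.957]
```

```bash
python3 -m jog '[{"tx":-0.002,"ty":-0.002,"tz":0.012,"turn":0,"jaw":0.085},{"tx":0,"ty":-0.003,"tz":0.025,"turn":0,"jaw":0.085},{"tx":0,"ty":-0.002,"tz":0.025,"turn":0,"jaw":0.085},{"tx":0,"ty":0,"tz":0.008,"turn":0,"jaw":0.085},{"tx":0,"ty":0,"tz":0,"turn":0,"jaw":0.085}]' ; python3 -c "
from h import *
to(.5404,.2949,.043);tilt()
"
```

```text
clock: 9.65
ee_pos: [0.5411, 0.2995, 0.0731]
tool_rot: [3.06, -0.123, 0.002]
contact_force: [-0.3, -0.2, -0.4]
grip_width: 0.0849
shift mm [-0.4  2.2 30.3] n>= 0.7 yaw now -4.6 turn deg 0 rad 0.0 tilt 4.55 q7 -1.02 t 9.65 ee [0.5411 0.2995 0.0731] F [-0.3 -0.2 -0.4] w 0.0849
toolz deg world xy [-0.09 -4.55] q [ 0.096  0.576 -0.9    1.646  0.534  1.224 -1.024]
```

```bash
python3 -m jog '[{"tx":0,"ty":0.002,"tz":0.018,"turn":0,"jaw":0.085},{"tx":0,"ty":0,"tz":0.012,"turn":0,"jaw":0.085},{"tx":0,"ty":0,"tz":0,"turn":0,"jaw":0.085}]' ; python3 -c "
from h import *
to(.5404,.2949,.043);tilt()
"
```

```text
clock: 9.9
ee_pos: [0.5409, 0.2954, 0.0432]
tool_rot: [3.059, -0.128, 0.004]
contact_force: [-0.7, -0.2, -1.2]
grip_width: 0.0847
shift mm [-0.5  0.6  0.3] n>= 0.0 yaw now -4.8 turn deg 0 rad 0.0 tilt 4.55 q7 -1.04 t 9.9 ee [0.5409 0.2954 0.0432] F [-0.7 -0.2 -1.2] w 0.0847
toolz deg world xy [-0.04 -4.55] q [ 0.089  0.603 -0.88   1.674  0.56   1.175 -1.043]
```

```bash
python3 -m jog '[{"tx":0,"ty":0,"tz":0,"turn":0,"jaw":0.05},{"tx":0,"ty":0,"tz":0,"turn":0,"jaw":0.02},{"tx":0,"ty":0,"tz":0,"turn":0,"jaw":0.02},{"tx":0,"ty":0,"tz":0,"turn":0,"jaw":0.02},{"tx":0,"ty":0,"tz":0,"turn":0,"jaw":0.02},{"tx":0,"ty":0,"tz":-0.01,"turn":0,"jaw":0.02},{"tx":0,"ty":0,"tz":-0.03,"turn":0,"jaw":0.02},{"tx":0,"ty":0,"tz":-0.03,"turn":0,"jaw":0.02},{"tx":0,"ty":0,"tz":0,"turn":0,"jaw":0.02}]' 30; python3 -c "
from h import *
tilt();d=cam('wrist');cv2.imwrite('pics/w8.png',d['color'][:,:,::-1]); w=held(d,45,80)
to(*(ctrl.read_state()['ee_pos']+[.5044-w[0],.0588-w[1],0]))
"
```

```text
clock: 10.65
ee_pos: [0.5408, 0.3022, 0.1193]
tool_rot: [3.06, -0.13, 0.004]
contact_force: [0.8, 1.6, -1.1]
grip_width: 0.033
toolz deg world xy [-0.05 -4.5 ] q [ 0.111  0.532 -0.928  1.604  0.495  1.295 -1.001]
held rim tool [ 0.0006  0.0011 -0.0297] r 0.0169 foot world [0.5405 0.2966 0.0749]
shift mm [-15.9 239.3  19.1] n>= 5.8 yaw now -4.9 turn deg 0 rad 0.0 tilt 4.59 q7 -1.0 t 10.7 ee [0.5401 0.3012 0.117 ] F [ 0.1  0.1 -1.8] w 0.033
```

View pics/w8.png

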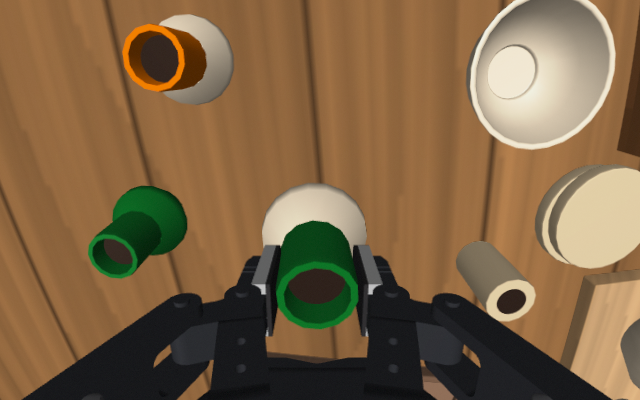

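```bash
cat >> h.py <<'E'
def belly(d):
    s=ctrl.read_state(); T=R.from_rotvec(s["tool_rot"]).as_matrix(); H=d["hsv"]
    m=(H[:,:,1]<80)&(H[:,:,2]>90)&box(d,(314,225),58)&(np.arange(400)[:,None]<262)
    P=(cloud(d,m)-s["ee_pos"])@T; P=P[(abs(P[:,0])<.034)&(abs(P[:,1])<.05)&(P[:,2]>-.005)&(P[:,2]<.05)]
    for a in np.arange(.004,.036,.004):
        Q=P[abs(P[:,2]-a)<.002]
        if len(Q)>20: print("toolz",round(a,3),"c,r",*[np.round(v,4) for v in circ(Q)],len(Q))
E
python3 -c "
from h import *
d=cam('wrist');belly(d)"
```

```text
toolz 0.008 c,r [-0.0004 -0.0024] 0.0173 633
toolz 0.012 c,r [-0.0008 -0.0033] 0.0196 996
toolz 0.016 c,r [-0.0009 -0.0035] 0.023 1149
toolz 0.02 c,r [-0.0008 -0.0032] 0.0261 891
toolz 0.024 c,r [-0.0008 -0.003 ] 0.0277 374
toolz 0.028 c,r [-0.0008 -0.0027] 0.0285 155
```

Green pot is held (rim (318,295), belly (314,225)). The fit shows it hanging upright despite the tool's 4.5° tilt, so its foot lies straight below the rim.

```bash
cat >> h.py <<'E'
def goto(d,lo,hi,g,z=.014):
    """shift to put an upright held pot's foot at g,z"""
    s=ctrl.read_state(); T=R.from_rotvec(s["tool_rot"]).as_matrix()
    m=(cv2.inRange(d["hsv"],(lo,110,40),(hi,255,255))>0)&box(d,(318,275),75)
    P=(cloud(d,m)-s["ee_pos"])@T; P=P[(abs(P[:,0])<.025)&(abs(P[:,1])<.04)]; W=P@T.T+s["ee_pos"]
    zt=np.percentile(W[:,2],98); Q=W[W[:,2]>zt-.004]; c,r=cv2.minEnclosingCircle(Q[:,:2].astype(np.float32))
    f=np.array([*c,zt-.072]); print("rim-foot",f.round(4),"r",round(r,4)); to(*(s["ee_pos"]+np.array([g[0],g[1],z])-f))
E
python3 -c "
from h import *
d=cam('wrist');goto(d,45,80,(.5044,.0588),.06)"
python3 -m jog '[{"tx":-0.001,"ty":0.02,"tz":0.001,"turn":0,"jaw":0.02},{"tx":-0.002,"ty":0.036,"tz":0.002,"turn":0,"jaw":0.02},{"tx":-0.002,"ty":0.036,"tz":0.002,"turn":0,"jaw":0.02},{"tx":-0.002,"ty":0.036,"tz":0.002,"turn":0,"jaw":0.02},{"tx":-0.002,"ty":0.036,"tz":0.002,"turn":0,"jaw":0.02},{"tx":-0.002,"ty":0.025,"tz":0.002,"turn":0,"jaw":0.02},{"tx":-0.001,"ty":0.01,"tz":0,"turn":0,"jaw":0.02},{"tx":0,"ty":0,"tz":0,"turn":0,"jaw":0.02}]'
python3 -c "
from h import *
tilt();d=cam('wrist');cv2.imwrite('pics/w9.png',d['color'][:,:,::-1]);goto(d,45,80,(.5044,.0588),.03);tilt();belly(d)"
```

```text
rim-foot [0.5394 0.2998 0.0694] r 0.0172
shift mm [-14.3 241.4  29.7] n>= 5.8 yaw now -4.9 turn deg 0 rad 0.0 tilt 4.8 q7 -1.0 t 10.8 ee [0.5387 0.2991 0.1133] F [-0.3  0.  -2.7] w 0.0334
clock: 11.47
ee_pos: [0.4997, 0.0906, 0.1071]
tool_rot: [3.052, -0.126, -0.038]
contact_force: [0.9, -0.8, -2.2]
grip_width: 0.0329
toolz deg world xy [-1.62 -4.89] q [ 0.586  0.289 -0.979  1.886  0.334  1.173 -0.605]
rim-foot [0.5003 0.0902 0.0619] r 0.0175
shift mm [ 7.3 28.  34.3] n>= 1.1 yaw now -4.7 turn deg 0 rad 0.0 tilt 5.14 q7 -0.61 t 11.52 ee [0.4997 0.0916 0.1069] F [-0.2  0.1 -2. ] w 0.0331
toolz deg world xy [-1.64 -4.86] q [ 0.584  0.29  -0.979  1.885  0.335  1.173 -0.606]
toolz 0.008 c,r [-0.0009  0.0003] 0.0169 185
toolz 0.012 c,r [-0.0012 -0.0007] 0.0182 895
toolz 0.016 c,r [-0.0016 -0.0013] 0.0212 1059
toolz 0.02 c,r [-0.0018 -0.0015] 0.0244 1159
toolz 0.024 c,r [-0.0016 -0.0011] 0.027 565
toolz 0.028 c,r [-0.0015 -0.0007] 0.0282 319
toolz 0.032 c,r [-0.0014 -0.0004] 0.0287 33
```

View pics/w9.png

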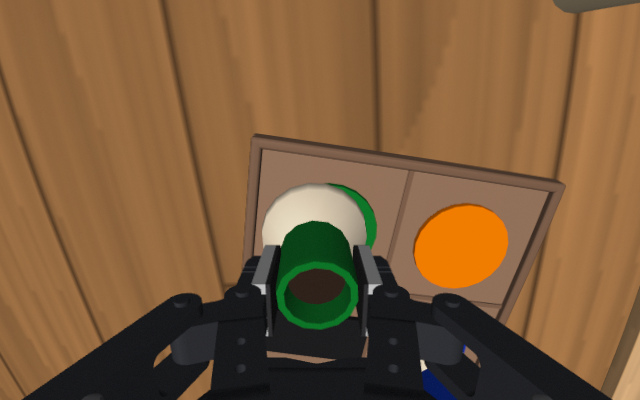

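```bash
python3 -m jog '[{"tx":0.004,"ty":0.014,"tz":0.012,"turn":0,"jaw":0.02},{"tx":0.003,"ty":0.012,"tz":0.014,"turn":0,"jaw":0.02},{"tx":0,"ty":0.002,"tz":0.006,"turn":0,"jaw":0.02},{"tx":0,"ty":0,"tz":0,"turn":0,"jaw":0.02}]'
python3 -c "
from h import *
tilt();d=cam('wrist');goto(d,45,80,(.5044,.0588),.0145);tilt();belly(d)"
```

```text
clock: 11.85
ee_pos: [0.5034, 0.0645, 0.0745]
tool_rot: [3.057, -0.115, -0.039]
contact_force: [-0.2, 0.8, -1.7]
grip_width: 0.0328
toolz deg world xy [-1.63 -4.62] q [ 0.607  0.327 -0.949  1.92   0.372  1.11  -0.579]
rim-foot [0.5044 0.0643 0.0293] r 0.0173
shift mm [ 0.7  4.3 15.2] n>= 0.4 yaw now -4.3 turn deg 0 rad 0.0 tilt 4.89 q7 -0.58 t 11.9 ee [0.5035 0.065  0.0749] F [ 0.2  0.6 -1.2] w 0.0332
toolz deg world xy [-1.61 -4.61] q [ 0.607  0.327 -0.949  1.919  0.372  1.111 -0.578]
toolz 0.008 c,r [-0.001  -0.0003] 0.0167 96
toolz 0.012 c,r [-0.0014 -0.0011] 0.0178 866
toolz 0.016 c,r [-0.0017 -0.0018] 0.0208 1042
toolz 0.02 c,r [-0.0019 -0.002 ] 0.024 1156
toolz 0.024 c,r [-0.0018 -0.0016] 0.0267 667
toolz 0.028 c,r [-0.0017 -0.0013] 0.0281 336
toolz 0.032 c,r [-0.0017 -0.001 ] 0.0287 56
```

```bash
python3 -m jog '[{"tx":0.003,"ty":0.005,"tz":0.006,"turn":0,"jaw":0.02},{"tx":0.001,"ty":0.001,"tz":0.005,"turn":0,"jaw":0.02},{"tx":0,"ty":0,"tz":0.002,"turn":0,"jaw":0.02}]'
python3 -c "
from h import *
tilt();d=cam('wrist');goto(d,45,80,(.5044,.0588),.0145);tilt();belly(d)"
```

```text
clock: 12.15
ee_pos: [0.5079, 0.0613, 0.0625]
tool_rot: [3.06, -0.106, -0.035]
contact_force: [-0.5, 0.1, -2.3]
grip_width: 0.0333
toolz deg world xy [-1.47 -4.48] q [ 0.6    0.351 -0.936  1.923  0.394  1.089 -0.582]
rim-foot [0.5086 0.0612 0.0172] r 0.0173
shift mm [-4.   2.5  3. ] n>= 0.1 yaw now -4.0 turn deg 0 rad 0.0 tilt 4.73 q7 -0.58 t 12.2 ee [0.5076 0.0612 0.0623] F [ 0.1 -0.2 -1.4] w 0.0331
toolz deg world xy [-1.5  -4.48] q [ 0.6    0.352 -0.936  1.924  0.394  1.089 -0.582]
toolz 0.008 c,r [-0.0008 -0.0011] 0.0167 232
toolz 0.012 c,r [-0.0012 -0.0019] 0.0183 911
toolz 0.016 c,r [-0.0013 -0.0023] 0.0213 1037
toolz 0.02 c,r [-0.0015 -0.0025] 0.0246 1161
toolz 0.024 c,r [-0.0014 -0.0021] 0.027 550
toolz 0.028 c,r [-0.0013 -0.0017] 0.0283 290
toolz 0.032 c,r [-0.0012 -0.0015] 0.0286 22
```

```bash
python3 -m jog '[{"tx":0,"ty":0.003,"tz":0.001,"turn":0,"jaw":0.02},{"tx":0,"ty":0,"tz":0.002,"turn":0,"jaw":0.02},{"tx":0,"ty":0,"tz":0.001,"turn":0,"jaw":0.02}]'
python3 -c "
from h import *
tilt();d=cam('wrist');goto(d,45,80,(.5044,.0588),.0145);belly(d)"
```

```text
clock: 12.45
ee_pos: [0.5077, 0.0588, 0.061]
tool_rot: [3.059, -0.104, -0.036]
contact_force: [-4.2, -0.3, 6.3]
grip_width: 0.0328
toolz deg world xy [-1.5  -4.58] q [ 0.602  0.353 -0.935  1.925  0.398  1.087 -0.579]
rim-foot [0.5079 0.0584 0.0158] r 0.0173
shift mm [-3.5 -0.3  1.4] n>= 0.1 yaw now -3.9 turn deg 0 rad 0.0 tilt 4.82 q7 -0.58 t 12.5 ee [0.5077 0.0588 0.0609] F [-3.  -0.4  7.5] w 0.0332
toolz 0.008 c,r [-0.0011 -0.0011] 0.0165 187
toolz 0.012 c,r [-0.0014 -0.0016] 0.0182 891
toolz 0.016 c,r [-0.0017 -0.0021] 0.0212 1068
toolz 0.02 c,r [-0.0018 -0.0024] 0.0244 1154
toolz 0.024 c,r [-0.0017 -0.002 ] 0.0269 553
toolz 0.028 c,r [-0.0016 -0.0015] 0.0282 323
toolz 0.032 c,r [-0.0015 -0.0013] 0.0286 25
```

Contact (7 N), belly centre within about 1 mm. Release, then rise along the tool axis.

```bash
python3 -m jog '[{"tx":0,"ty":0,"tz":0,"turn":0,"jaw":0.036},{"tx":0,"ty":0,"tz":0,"turn":0,"jaw":0.042},{"tx":0,"ty":0,"tz":0,"turn":0,"jaw":0.06},{"tx":0,"ty":0,"tz":0,"turn":0,"jaw":0.075},{"tx":0,"ty":0,"tz":-0.01,"turn":0,"jaw":0.085},{"tx":0,"ty":0,"tz":-0.03,"turn":0,"jaw":0.085},{"tx":0,"ty":0,"tz":-0.03,"turn":0,"jaw":0.085},{"tx":0,"ty":0,"tz":-0.02,"turn":0,"jaw":0.085},{"tx":0,"ty":0,"tz":0,"turn":0,"jaw":0.085}]' ; python3 -c "
from h import *
tilt();d=cam('wrist'); cv2.imwrite('pics/w10.png',d['color'][:,:,::-1]);tilt();neck(d,.504,.059,.086);tile(d,45,80,(.504,.0588)); to(.4657,.3989,.16)"
```

```text
clock: 13.25
ee_pos: [0.5102, 0.0672, 0.1568]
tool_rot: [3.06, -0.102, -0.035]
contact_force: [1.2, 0.2, 0.2]
grip_width: 0.0851
toolz deg world xy [-1.46 -4.53] q [ 0.664  0.233 -0.996  1.823  0.276  1.252 -0.486]
toolz deg world xy [-1.54 -4.54] q [ 0.664  0.234 -0.995  1.826  0.277  1.251 -0.486]
neck [0.5045 0.0581] r 0.0172 n 1060 z [0.0853 0.0867] px [311. 217.]
tile [0.5036 0.0594] r 0.0367 1671
shift mm [ -66.3 -327.1  -29.8] n>= 8.0 yaw now -3.9 turn deg 0 rad 0.0 tilt 4.8 q7 -0.49 t 13.3 ee [0.5096 0.0668 0.1554] F [ 0.7  0.2 -0.3] w 0.0854
```

View pics/w10.png

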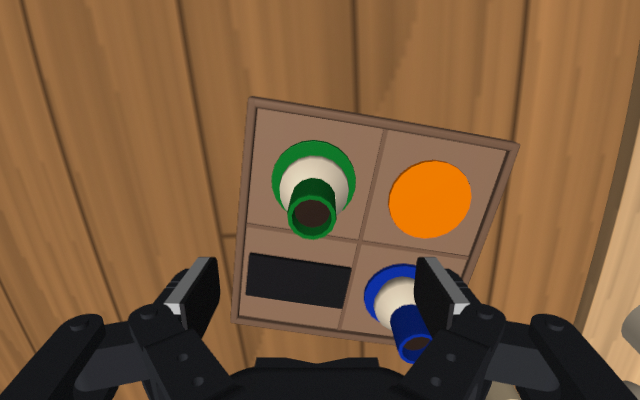

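Green pot stands upright, rim (311,217), within about 1.5 mm of its tile centre. On to amber.

```bash
python3 -m jog '[{"tx":-0.004,"ty":-0.02,"tz":-0.002,"turn":0,"jaw":0.085},{"tx":-0.008,"ty":-0.039,"tz":-0.003,"turn":0,"jaw":0.085},{"tx":-0.008,"ty":-0.039,"tz":-0.003,"turn":0,"jaw":0.085},{"tx":-0.008,"ty":-0.039,"tz":-0.003,"turn":0,"jaw":0.085},{"tx":-0.008,"ty":-0.039,"tz":-0.003,"turn":0,"jaw":0.085},{"tx":-0.008,"ty":-0.039,"tz":-0.003,"turn":0,"jaw":0.085},{"tx":-0.008,"ty":-0.039,"tz":-0.003,"turn":0,"jaw":0.085},{"tx":-0.006,"ty":-0.025,"tz":-0.002,"turn":0,"jaw":0.085},{"tx":-0.003,"ty":-0.012,"tz":0,"turn":0,"jaw":0.085},{"tx":0,"ty":0,"tz":0,"turn":0,"jaw":0.085}]' ; python3 -c "
from h import *
tilt();d=cam('wrist');cv2.imwrite('pics/w11.png',d['color'][:,:,::-1]);c=neck(d,.4657,.3989); to(c[0],c[1],.10);tilt()
"
```

```text
clock: 14.13
ee_pos: [0.4668, 0.3667, 0.145]
tool_rot: [3.051, -0.122, -0.052]
contact_force: [-0.5, 0.1, 0.7]
grip_width: 0.085
toolz deg world xy [-2.16 -4.95] q [ 0.025  0.51  -0.999  1.604  0.454  1.368 -1.131]
neck [0.4651 0.3999] r 0.017 n 1081 z [0.0715 0.0727] px [313. 154.]
shift mm [ -3.4 -38.2  41.7] n>= 1.4 yaw now -4.7 turn deg 0 rad 0.0 tilt 5.47 q7 -1.13 t 14.18 ee [0.4671 0.3653 0.1448] F [0.4 0.3 0.9] w 0.0847
toolz deg world xy [-2.17 -5.01] q [ 0.027  0.509 -0.999  1.605  0.454  1.368 -1.13 ]
```

View pics/w11.png

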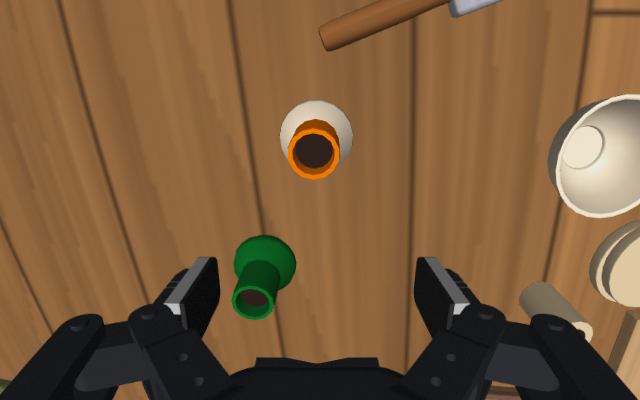

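```bash
python3 -m jog '[{"tx":-0.001,"ty":-0.022,"tz":0.008,"turn":0,"jaw":0.085},{"tx":-0.001,"ty":-0.018,"tz":0.018,"turn":0,"jaw":0.085},{"tx":0,"ty":-0.003,"tz":0.018,"turn":0,"jaw":0.085},{"tx":0,"ty":0,"tz":0.008,"turn":0,"jaw":0.085},{"tx":0,"ty":0,"tz":0,"turn":0,"jaw":0.085}]' ; python3 -c "
from h import *
tilt();to(.4645,.3979,.043)
"
```

```text
clock: 14.6
ee_pos: [0.4708, 0.396, 0.0851]
tool_rot: [3.041, -0.136, -0.051]
contact_force: [0.2, 0.5, -0.1]
grip_width: 0.0852
toolz deg world xy [-2.15 -5.45] q [-0.074  0.612 -0.943  1.597  0.529  1.306 -1.215]
shift mm [-5.2 -5.5 42. ] n>= 1.0 yaw now -5.2 turn deg 0 rad 0.0 tilt 5.86 q7 -1.21 t 14.6 ee [0.4708 0.396  0.0851] F [ 0.2  0.5 -0.1] w 0.0852
```

```bash
python3 -m jog '[{"tx":-0.005,"ty":-0.0055,"tz":0.006,"turn":0,"jaw":0.085},{"tx":0,"ty":0,"tz":0.018,"turn":0,"jaw":0.085},{"tx":0,"ty":0,"tz":0.014,"turn":0,"jaw":0.085},{"tx":0,"ty":0,"tz":0,"turn":0,"jaw":0.085}]' ; python3 -c "
from h import *
tilt();to(.4645,.3979,.043)
"
```

```text
clock: 14.93
ee_pos: [0.4677, 0.3943, 0.0469]
tool_rot: [3.04, -0.147, -0.046]
contact_force: [-0.0, 0.3, -0.7]
grip_width: 0.0849
toolz deg world xy [-2.   -5.52] q [-0.089  0.644 -0.918  1.636  0.561  1.244 -1.248]
shift mm [-3.4 -3.6  3.7] n>= 0.1 yaw now -5.6 turn deg 0 rad 0.0 tilt 5.88 q7 -1.25 t 14.93 ee [0.4677 0.3943 0.0469] F [-0.   0.3 -0.7] w 0.0849
```

```bash
python3 -m jog '[{"tx":-0.004,"ty":-0.004,"tz":0.002,"turn":0,"jaw":0.085},{"tx":-0.001,"ty":-0.001,"tz":0,"turn":0,"jaw":0.075}]' ; python3 -c "
from h import *
to(.4645,.3979,.043)
"
```

```text
clock: 15.1
ee_pos: [0.4636, 0.3987, 0.0448]
tool_rot: [3.039, -0.151, -0.046]
contact_force: [-0.9, -0.3, -0.2]
grip_width: 0.0758
shift mm [1.  0.5 1.9] n>= 0.1 yaw now -5.8 turn deg 0 rad 0.0 tilt 5.9 q7 -1.26 t 15.1 ee [0.4636 0.3987 0.0448] F [-0.9 -0.3 -0.2] w 0.0758
```

```bash
python3 -m jog '[{"tx":0.001,"ty":0,"tz":0.001,"turn":0,"jaw":0.05},{"tx":0,"ty":0,"tz":0,"turn":0,"jaw":0.02},{"tx":0,"ty":0,"tz":0,"turn":0,"jaw":0.02},{"tx":0,"ty":0,"tz":0,"turn":0,"jaw":0.02},{"tx":0,"ty":0,"tz":0,"turn":0,"jaw":0.02},{"tx":0,"ty":0,"tz":-0.01,"turn":0,"jaw":0.02},{"tx":0,"ty":0,"tz":-0.03,"turn":0,"jaw":0.02},{"tx":0,"ty":0,"tz":-0.03,"turn":0,"jaw":0.02},{"tx":0,"ty":0,"tz":-0.02,"turn":0,"jaw":0.02},{"tx":0,"ty":0,"tz":0,"turn":0,"jaw":0.02}]' 30; python3 -c "
from h import *
tilt();d=cam('wrist');cv2.imwrite('pics/w12.png',d['color'][:,:,::-1]); goto(d,5,28,(.6067,.0357),.085);belly(d)
"
```

```text
clock: 15.93
ee_pos: [0.4669, 0.4083, 0.1398]
tool_rot: [3.039, -0.148, -0.047]
contact_force: [-0.3, 1.5, -0.7]
grip_width: 0.0332
toolz deg world xy [-2.04 -5.53] q [-0.085  0.572 -0.969  1.532  0.493  1.396 -1.213]
rim-foot [0.4707 0.4129 0.0942] r 0.0226
shift mm [172.8 359.6  41. ] n>= 9.6 yaw now -5.7 turn deg 0 rad 0.0 tilt 6.0 q7 -1.21 t 15.98 ee [0.4666 0.4076 0.1381] F [-0.6  1.  -1.1] w 0.0329
toolz 0.008 c,r [ 0.0007 -0.002 ] 0.0174 545
toolz 0.012 c,r [ 0.0008 -0.0034] 0.0192 1019
toolz 0.016 c,r [ 0.0009 -0.0039] 0.0225 1148
toolz 0.02 c,r [ 0.001  -0.0035] 0.0257 968
toolz 0.024 c,r [ 0.0009 -0.0032] 0.0276 379
toolz 0.028 c,r [ 0.0009 -0.0029] 0.0284 178
```

View pics/w12.png

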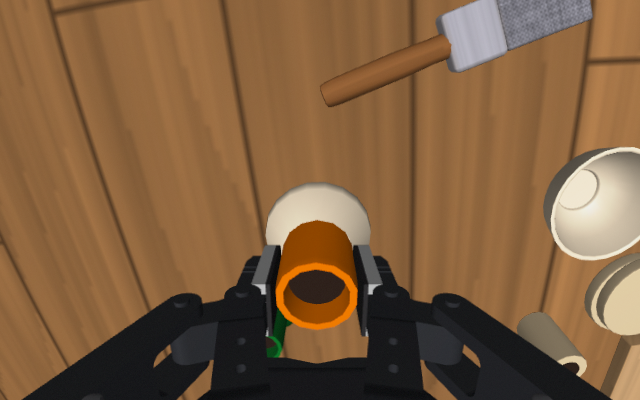

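```bash
python3 -m jog '[{"tx":0.008,"ty":0.017,"tz":0.001,"turn":0,"jaw":0.02},{"tx":0.016,"ty":0.034,"tz":0.003,"turn":0,"jaw":0.02},{"tx":0.017,"ty":0.036,"tz":0.003,"turn":0,"jaw":0.02},{"tx":0.017,"ty":0.036,"tz":0.003,"turn":0,"jaw":0.02},{"tx":0.017,"ty":0.036,"tz":0.003,"turn":0,"jaw":0.02},{"tx":0.017,"ty":0.036,"tz":0.003,"turn":0,"jaw":0.02},{"tx":0.017,"ty":0.036,"tz":0.003,"turn":0,"jaw":0.02},{"tx":0.017,"ty":0.036,"tz":0.003,"turn":0,"jaw":0.02},{"tx":0.012,"ty":0.025,"tz":0.002,"turn":0,"jaw":0.02},{"tx":0.005,"ty":0.01,"tz":0,"turn":0,"jaw":0.02}]'; sed -i 's/(lo,110,40),(hi,255,255))>0)&box(d,(318,275),75)/(lo,sat,40),(hi,255,255))>0)\&box(d,(318,275),75)/; s/def goto(d,lo,hi,g,z=.014)/def goto(d,lo,hi,g,z=.014,sat=110)/' h.py; python3 -c "
from h import *
tilt();d=cam('wrist');cv2.imwrite('pics/w13.png',d['color'][:,:,::-1]); goto(d,5,28,(.6067,.0357),.085,220);tilt();belly(d)
"
```

```text
clock: 16.82
ee_pos: [0.5747, 0.0808, 0.1279]
tool_rot: [3.036, -0.127, -0.074]
contact_force: [-0.4, 0.5, -2.5]
grip_width: 0.0331
toolz deg world xy [-3.01 -5.7 ] q [ 0.508  0.46  -0.942  1.671  0.455  1.31  -0.627]
rim-foot [0.5755 0.0806 0.0824] r 0.0173
shift mm [34.9 42.2  0.2] n>= 1.3 yaw now -5.1 turn deg 0 rad 0.0 tilt 6.52 q7 -0.63 t 16.87 ee [0.5753 0.079  0.1277] F [ 0.9 -3.1 -2.6] w 0.0329
toolz deg world xy [-3.03 -5.76] q [ 0.509  0.46  -0.94   1.671  0.456  1.31  -0.627]
toolz 0.008 c,r [-0.0003 -0.0031] 0.0168 231
toolz 0.012 c,r [-0.0002 -0.0043] 0.0182 946
toolz 0.016 c,r [-0.0001 -0.0049] 0.0213 1107
toolz 0.02 c,r [-0.     -0.0051] 0.0246 1132
toolz 0.024 c,r [-0.0001 -0.0046] 0.027 500
toolz 0.028 c,r [-0.0002 -0.0042] 0.0282 295
```

View pics/w13.png

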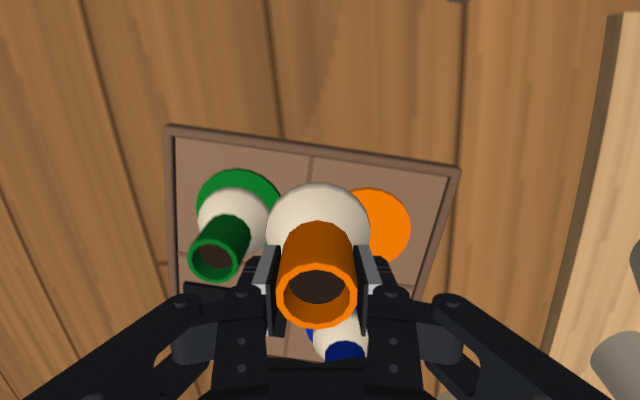

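```bash
python3 -m jog '[{"tx":0.016,"ty":0.018,"tz":0.002,"turn":0,"jaw":0.02},{"tx":0.016,"ty":0.018,"tz":0.005,"turn":0,"jaw":0.02},{"tx":0.003,"ty":0.006,"tz":0.015,"turn":0,"jaw":0.02},{"tx":0,"ty":0,"tz":0.015,"turn":0,"jaw":0.02},{"tx":0,"ty":0,"tz":0.006,"turn":0,"jaw":0.02},{"tx":0,"ty":0,"tz":0,"turn":0,"jaw":0.02}]'; python3 -c "
from h import *
tilt();d=cam('wrist'); goto(d,5,28,(.6067,.0357),.03,220);tilt();belly(d)
"
```

```text
clock: 17.37
ee_pos: [0.6, 0.0331, 0.0801]
tool_rot: [3.039, -0.126, -0.087]
contact_force: [0.3, 0.5, -1.9]
grip_width: 0.0328
toolz deg world xy [-3.5 -5.5] q [ 0.532  0.546 -0.887  1.662  0.516  1.254 -0.578]
rim-foot [0.6006 0.033  0.0347] r 0.0173
shift mm [ 6.1 -3.6  4. ] n>= 0.2 yaw now -4.9 turn deg 0 rad 0.0 tilt 6.53 q7 -0.58 t 17.42 ee [0.5998 0.0336 0.0805] F [-0.5  0.1 -1.3] w 0.0331
toolz deg world xy [-3.5  -5.49] q [ 0.532  0.545 -0.888  1.662  0.516  1.254 -0.578]
toolz 0.008 c,r [ 0.0006 -0.0009] 0.0166 94
toolz 0.012 c,r [ 0.0006 -0.002 ] 0.0176 892
toolz 0.016 c,r [ 0.0008 -0.0025] 0.0208 1092
toolz 0.02 c,r [ 0.0009 -0.0029] 0.0241 1159
toolz 0.024 c,r [ 0.0008 -0.0024] 0.0267 630
toolz 0.028 c,r [ 0.0008 -0.0019] 0.0281 314
toolz 0.032 c,r [ 0.0007 -0.0017] 0.0285 29
```

```bash
python3 -m jog '[{"tx":0.006,"ty":-0.0025,"tz":0.006,"turn":0,"jaw":0.02},{"tx":0.001,"ty":-0.0005,"tz":0.007,"turn":0,"jaw":0.02},{"tx":0,"ty":0,"tz":0.003,"turn":0,"jaw":0.02}]'; python3 -c "
from h import *
tilt();d=cam('wrist'); goto(d,5,28,(.6067,.0357),.0145,220);tilt();belly(d)
"
```

```text
clock: 17.67
ee_pos: [0.6064, 0.0386, 0.0641]
tool_rot: [3.041, -0.118, -0.084]
contact_force: [0.1, 0.9, -1.8]
grip_width: 0.033
toolz deg world xy [-3.36 -5.42] q [ 0.51   0.575 -0.875  1.658  0.537  1.234 -0.592]
rim-foot [0.6076 0.0384 0.0186] r 0.0172
shift mm [-0.5  2.4  4.4] n>= 0.1 yaw now -4.6 turn deg 0 rad 0.0 tilt 6.4 q7 -0.59 t 17.72 ee [0.6061 0.0387 0.0637] F [-0.8  0.6 -1.8] w 0.0329
toolz deg world xy [-3.4  -5.41] q [ 0.51   0.576 -0.875  1.659  0.537  1.234 -0.592]
toolz 0.008 c,r [ 0.0006 -0.001 ] 0.0171 228
toolz 0.012 c,r [ 0.0008 -0.0027] 0.0181 951
toolz 0.016 c,r [ 0.001  -0.0031] 0.0214 1115
toolz 0.02 c,r [ 0.001  -0.0031] 0.0248 1160
toolz 0.024 c,r [ 0.0009 -0.0027] 0.0271 473
toolz 0.028 c,r [ 0.0009 -0.0023] 0.0282 254
```

```bash
python3 -m jog '[{"tx":0.002,"ty":0.0035,"tz":0.002,"turn":0,"jaw":0.02},{"tx":0,"ty":0,"tz":0.0025,"turn":0,"jaw":0.02},{"tx":0,"ty":0,"tz":0,"turn":0,"jaw":0.02}]'; python3 -c "
from h import *
tilt();d=cam('wrist'); goto(d,5,28,(.6067,.0357),.0145,220);belly(d)
"
```

```text
clock: 17.97
ee_pos: [0.6086, 0.0353, 0.0613]
tool_rot: [3.041, -0.115, -0.082]
contact_force: [-0.2, 0.4, -1.3]
grip_width: 0.0329
toolz deg world xy [-3.28 -5.45] q [ 0.512  0.581 -0.872  1.657  0.543  1.23  -0.588]
rim-foot [0.6096 0.0351 0.0158] r 0.0172
shift mm [-2.9 -0.5  1.4] n>= 0.1 yaw now -4.5 turn deg 0 rad 0.0 tilt 6.36 q7 -0.59 t 18.02 ee [0.6087 0.0351 0.0613] F [ 1.   0.3 -0.2] w 0.0331
toolz 0.008 c,r [ 0.0003 -0.0017] 0.0166 174
toolz 0.012 c,r [ 0.0004 -0.0028] 0.0179 926
toolz 0.016 c,r [ 0.0004 -0.0033] 0.0211 1092
toolz 0.02 c,r [ 0.0005 -0.0036] 0.0244 1195
toolz 0.024 c,r [ 0.0004 -0.0032] 0.0268 509
toolz 0.028 c,r [ 0.0004 -0.0026] 0.0281 276
```

```bash
python3 -m jog '[{"tx":-0.0005,"ty":0,"tz":0.0015,"turn":0,"jaw":0.02},{"tx":0,"ty":0,"tz":0.001,"turn":0,"jaw":0.02}]'
```

```text
clock: 18.18
ee_pos: [0.6088, 0.0351, 0.0608]
tool_rot: [3.041, -0.117, -0.079]
contact_force: [-2.9, 0.7, 6.2]
grip_width: 0.0331
```

```bash
python3 -m jog '[{"tx":0,"ty":0,"tz":0,"turn":0,"jaw":0.036},{"tx":0,"ty":0,"tz":0,"turn":0,"jaw":0.042},{"tx":0,"ty":0,"tz":0,"turn":0,"jaw":0.06},{"tx":0,"ty":0,"tz":0,"turn":0,"jaw":0.075},{"tx":0,"ty":0,"tz":-0.01,"turn":0,"jaw":0.085},{"tx":0,"ty":0,"tz":-0.03,"turn":0,"jaw":0.085},{"tx":0,"ty":0,"tz":-0.03,"turn":0,"jaw":0.085},{"tx":0,"ty":0,"tz":-0.02,"turn":0,"jaw":0.085},{"tx":0,"ty":0,"tz":0,"turn":0,"jaw":0.085}]' ; python3 -c "
from h import *
tilt();d=cam('wrist'); cv2.imwrite('pics/w14.png',d['color'][:,:,::-1]);neck(d,.607,.036,.086);tile(d,8,25,(.607,.036)); neck(d,.583,-.065,.086);to(.5406,-.287,.16,90)"
```

```text
clock: 18.93
ee_pos: [0.613, 0.0433, 0.1541]
tool_rot: [3.041, -0.118, -0.083]
contact_force: [0.5, 0.4, 0.1]
grip_width: 0.0848
toolz deg world xy [-3.34 -5.43] q [ 0.527  0.503 -0.92   1.557  0.472  1.382 -0.541]
neck [0.6072 0.0346] r 0.0172 n 1092 z [0.0852 0.0867] px [314. 217.]
tile [0.6056 0.0354] r 0.0374 1786
neck [ 0.5826 -0.0628] r 0.0175 n 931 z [0.0844 0.0866] px [293. 330.]
shift mm [-45.5 333.4  28.3] n>= 8.1 yaw now -4.6 turn deg 85.4 rad 1.491 tilt 6.45 q7 -0.54 t 18.98 ee [0.6124 0.0429 0.1526] F [ 0.4  0.5 -0.5] w 0.085
```

View pics/w14.png

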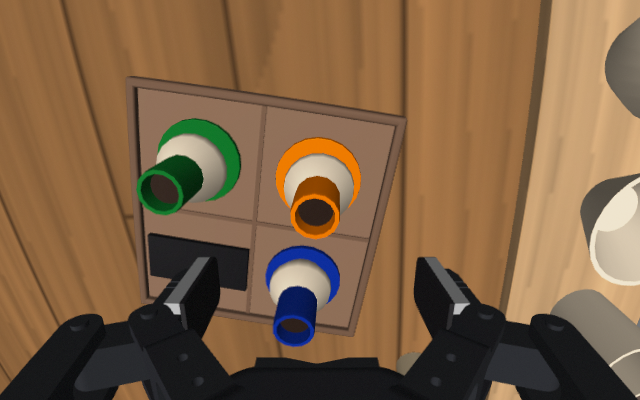

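Amber is within about 2 mm, all three upright: green rim (163,190), amber (316,215), blue (295,330). Next is the cone pack.

```bash
python3 -m jog '[{"tx":-0.003,"ty":0.02,"tz":0.001,"turn":0,"jaw":0.085},{"tx":-0.005,"ty":0.038,"tz":0.003,"turn":0,"jaw":0.085},{"tx":-0.005,"ty":0.039,"tz":0.003,"turn":0,"jaw":0.085},{"tx":-0.005,"ty":0.039,"tz":0.003,"turn":0,"jaw":0.085},{"tx":-0.005,"ty":0.039,"tz":0.003,"turn":0,"jaw":0.085},{"tx":-0.005,"ty":0.039,"tz":0.003,"turn":0,"jaw":0.085},{"tx":-0.005,"ty":0.039,"tz":0.003,"turn":0,"jaw":0.085},{"tx":-0.004,"ty":0.03,"tz":0.002,"turn":0,"jaw":0.085},{"tx":-0.003,"ty":0.015,"tz":0,"turn":0,"jaw":0.085},{"tx":0,"ty":0,"tz":0,"turn":0,"jaw":0.085}]' ; python3 -c "
from h import *
tilt();d=cam('top'); cv2.imwrite('pics/t14.png',d['color'][:,:,::-1])
for g,h in (((.583,-.067),(105,130)),((.5044,.0588),(45,80)),((.6067,.0357),(8,25))): neck(d,*g,.086);tile(d,*h,g)
to(.5406,-.287,.16,90);tilt()"
```

```text
clock: 19.82
ee_pos: [0.5416, -0.2622, 0.1546]
tool_rot: [3.045, -0.106, -0.102]
contact_force: [0.1, 0.5, -1.6]
grip_width: 0.0849
toolz deg world xy [-4.   -5.17] q [ 1.027  0.416 -0.861  1.629  0.429  1.311  0.004]
neck [ 0.5831 -0.0645] r 0.0169 n 58 z [0.0847 0.0887] px [327. 163.]
tile [ 0.583  -0.0674] r 0.0369 144
neck [0.5054 0.0572] r 0.0169 n 59 z [0.0842 0.0878] px [282. 190.]
tile [0.5047 0.0593] r 0.0365 139
neck [0.6079 0.034 ] r 0.0165 n 60 z [0.0848 0.0892] px [292. 153.]
tile [0.607  0.0357] r 0.0381 172
shift mm [ 0.3 26.9 -3.3] n>= 0.7 yaw now -4.1 turn deg 85.9 rad 1.499 tilt 6.52 q7 0.0 t 19.87 ee [ 0.5418 -0.2605  0.1542] F [-0.  -1.  -0.6] w 0.085
toolz deg world xy [-4.01 -5.12] q [ 1.025  0.416 -0.862  1.63   0.429  1.311  0.003]
```

View pics/t14.png

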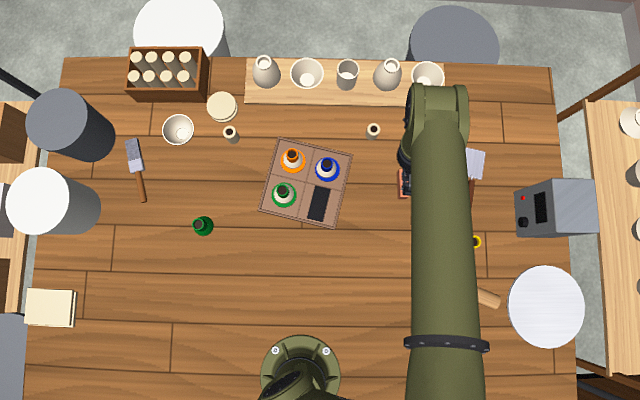

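```bash
python3 -m jog '[{"tx":0,"ty":0,"tz":0,"turn":0.12,"jaw":0.085},{"tx":0,"ty":0,"tz":0,"turn":0.12,"jaw":0.085},{"tx":0,"ty":0,"tz":0,"turn":0.12,"jaw":0.085},{"tx":0,"ty":0,"tz":0,"turn":0.12,"jaw":0.085},{"tx":0,"ty":0,"tz":0,"turn":0.12,"jaw":0.085},{"tx":0,"ty":0,"tz":0,"turn":0.12,"jaw":0.085},{"tx":0,"ty":0,"tz":0,"turn":0.12,"jaw":0.085},{"tx":0,"ty":0,"tz":0,"turn":0.12,"jaw":0.085},{"tx":0,"ty":0,"tz":0,"turn":0.12,"jaw":0.085},{"tx":0,"ty":0,"tz":0,"turn":0.12,"jaw":0.085}]' ; python3 -c "
from h import *
tilt();to(.5406,-.287,.16,90)"
```

```text
clock: 20.7
ee_pos: [0.5447, -0.2341, 0.1471]
tool_rot: [2.424, -1.832, -0.022]
contact_force: [-0.2, 0.2, 0.3]
grip_width: 0.085
toolz deg world xy [-4.22 -4.23] q [ 0.852  0.361 -0.669  1.651  0.323  1.277 -1.192]
shift mm [50.4 19.4 -8.6] n>= 1.3 yaw now -74.0 turn deg 16.0 rad 0.279 tilt 5.99 q7 -1.19 t 20.7 ee [ 0.5447 -0.2341  0.1471] F [-0.2  0.2  0.3] w 0.085
```

```bash
python3 -m jog '[{"tx":0.01,"ty":-0.003,"tz":-0.004,"turn":0.1,"jaw":0.085},{"tx":0,"ty":0,"tz":-0.002,"turn":0.12,"jaw":0.085},{"tx":0,"ty":0,"tz":0,"turn":0.05,"jaw":0.085},{"tx":0,"ty":0,"tz":0,"turn":0,"jaw":0.085}]' ; python3 -c "
from h import *
tilt();d=cam('wrist');cv2.imwrite('pics/w15.png',d['color'][:,:,::-1]);to(.5406,-.287,.16,90);tilt()
H=d['hsv'];P=cloud(d,d['depth']>0);k=(np.hypot(P[:,0]-.5406,P[:,1]+.287)<.055);
Q=P[k&(abs(P[:,2]-.04)<.003)];r=cv2.minAreaRect(Q[:,:2].astype(np.float32));print('block top',r,len(Q))
Q=P[k&(P[:,2]>.056)];print('cone tips',Q.mean(0))"
```

```text
clock: 21.03
ee_pos: [0.5528, -0.2297, 0.1509]
tool_rot: [2.153, -2.146, -0.008]
contact_force: [0.3, 0.5, -0.0]
grip_width: 0.0853
toolz deg world xy [-4.32 -3.93] q [ 0.806  0.364 -0.627  1.629  0.306  1.289 -1.461]
shift mm [58.5 13.1 -4.2] n>= 1.4 yaw now -89.5 turn deg 0.5 rad 0.009 tilt 5.82 q7 -1.46 t 21.08 ee [ 0.5529 -0.2288  0.1508] F [-0.2  0.2  0.6] w 0.085
toolz deg world xy [-4.32 -3.89] q [ 0.806  0.364 -0.629  1.629  0.305  1.289 -1.458]
block top ((0.5410305857658386, -0.2881067395210266), (0.08398625999689102, 0.026447979733347893), 1.4802805185317993) 2326
cone tips [ 0.56698416 -0.27528514  0.21944683]
```

View pics/w15.png

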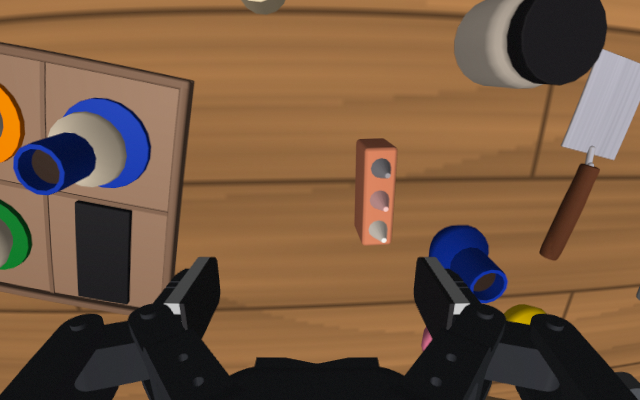

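Cone pack at (375,200): centre (.541,-.288), yaw 1.5°. All-blue pot at (470,265) is clear of the fingers. Approach it.

```bash
python3 -m jog '[{"tx":0.025,"ty":0.005,"tz":0.01,"turn":-0.01,"jaw":0.085},{"tx":0.025,"ty":0.005,"tz":0.02,"turn":-0.01,"jaw":0.085},{"tx":0.007,"ty":0.001,"tz":0.02,"turn":0,"jaw":0.085},{"tx":0,"ty":0,"tz":0.01,"turn":0,"jaw":0.085},{"tx":0,"ty":0,"tz":0,"turn":0,"jaw":0.085}]' ; python3 -c "
from h import *
tilt();to(.5396,-.2893,.012,-88.5)"
```

```text
clock: 21.5
ee_pos: [0.5418, -0.2818, 0.0938]
tool_rot: [2.206, -2.098, -0.011]
contact_force: [-0.1, 0.4, -0.1]
grip_width: 0.0852
toolz deg world xy [-4.12 -3.75] q [ 0.861  0.432 -0.596  1.663  0.347  1.187 -1.36 ]
shift mm [ 2.3 -3.6 82. ] n>= 2.0 yaw now -87.0 turn deg 1.5 rad 0.027 tilt 5.58 q7 -1.36 t 21.5 ee [ 0.5418 -0.2818  0.0938] F [-0.1  0.4 -0.1] w 0.0852
```

```bash
python3 -m jog '[{"tx":0.002,"ty":-0.003,"tz":0.02,"turn":0.02,"jaw":0.085},{"tx":0,"ty":0,"tz":0.02,"turn":0.007,"jaw":0.085},{"tx":0,"ty":0,"tz":0.01,"turn":0,"jaw":0.085},{"tx":0,"ty":0,"tz":0,"turn":0,"jaw":0.085}]' ; python3 -c "
from h import *
tilt();to(.5396,-.2893,.012,-88.5)"
```

```text
clock: 21.83
ee_pos: [0.5443, -0.2809, 0.0443]
tool_rot: [2.189, -2.121, -0.008]
contact_force: [-0.7, 1.1, -0.3]
grip_width: 0.0851
toolz deg world xy [-3.93 -3.64] q [ 0.841  0.488 -0.575  1.697  0.382  1.104 -1.411]
shift mm [ 6.2  2.7 33. ] n>= 0.8 yaw now -88.0 turn deg 0.5 rad 0.008 tilt 5.36 q7 -1.41 t 21.83 ee [ 0.5443 -0.2809  0.0443] F [-0.7  1.1 -0.3] w 0.0851
```

```bash
python3 -m jog '[{"tx":0.006,"ty":0.003,"tz":0.015,"turn":0.005,"jaw":0.085},{"tx":0.001,"ty":0,"tz":0.015,"turn":0,"jaw":0.085},{"tx":0,"ty":0,"tz":0.002,"turn":0,"jaw":0.085},{"tx":0,"ty":0,"tz":0,"turn":0,"jaw":0.085}]' ; python3 -c "
from h import *
tilt();to(.5396,-.2893,.012,-88.5)"
```

```text
clock: 22.17
ee_pos: [0.5415, -0.2888, 0.013]
tool_rot: [2.19, -2.123, -0.003]
contact_force: [-0.3, -0.6, 0.3]
grip_width: 0.0849
toolz deg world xy [-3.72 -3.68] q [ 0.841  0.524 -0.558  1.717  0.408  1.048 -1.419]
shift mm [0.4 1.9 1.2] n>= 0.1 yaw now -88.1 turn deg 0.4 rad 0.007 tilt 5.24 q7 -1.42 t 22.17 ee [ 0.5415 -0.2888  0.013 ] F [-0.3 -0.6  0.3] w 0.0849
```

```bash
python3 -m jog '[{"tx":0,"ty":0.001,"tz":0,"turn":0,"jaw":0.05},{"tx":0,"ty":0,"tz":0,"turn":0,"jaw":0.015},{"tx":0,"ty":0,"tz":0,"turn":0,"jaw":0.015},{"tx":0,"ty":0,"tz":0,"turn":0,"jaw":0.015},{"tx":0,"ty":0,"tz":0,"turn":0,"jaw":0.015},{"tx":0,"ty":0,"tz":0,"turn":0,"jaw":0.015}]' 30; python3 -c "
from h import *
tilt();to(.5396,-.2893,.012,-88.5)"
```

```text
clock: 22.67
ee_pos: [0.542, -0.289, 0.0154]
tool_rot: [2.191, -2.124, 0.001]
contact_force: [0.8, 0.9, -0.8]
grip_width: 0.0261
toolz deg world xy [-3.55 -3.74] q [ 0.843  0.52  -0.559  1.717  0.406  1.048 -1.418]
shift mm [0.  2.2 3.6] n>= 0.1 yaw now -88.1 turn deg 0.4 rad 0.007 tilt 5.17 q7 -1.42 t 22.67 ee [ 0.542  -0.289   0.0154] F [ 0.8  0.9 -0.8] w 0.0261
```

```bash
python3 -m jog '[{"tx":0,"ty":0,"tz":-0.01,"turn":0,"jaw":0.015},{"tx":0,"ty":0,"tz":-0.03,"turn":0,"jaw":0.015},{"tx":0,"ty":0,"tz":-0.03,"turn":0,"jaw":0.015},{"tx":0,"ty":0,"tz":-0.01,"turn":0,"jaw":0.015},{"tx":0,"ty":0,"tz":0,"turn":0,"jaw":0.015}]'; cat >> h.py <<'E'
def pack(d):
    """held cone pack: block top face rectangle, tool frame and world"""
    s=ctrl.read_state(); T=R.from_rotvec(s["tool_rot"]).as_matrix(); H=d["hsv"]
    m=(cv2.inRange(H,(2,60,90),(13,190,255))>0)&box(d,(318,260),110)
    P=(cloud(d,m)-s["ee_pos"])@T; P=P[(abs(P[:,0])<.02)&(abs(P[:,1])<.06)&(P[:,2]<.02)&(P[:,2]>-.06)]
    W=P@T.T+s["ee_pos"]
    n,e=np.histogram(P[:,2],np.arange(-.06,.02,.003)); print("toolz hist",[(round(a,3),int(b)) for a,b in zip(e,n) if b>30])
    return P,W,T,s
E
python3 -c "
from h import *
tilt();d=cam('wrist');cv2.imwrite('pics/w16.png',d['color'][:,:,::-1]);pack(d);to(.4801,-.043,.09,-103)"
```

```text
clock: 23.08
ee_pos: [0.5453, -0.2826, 0.0973]
tool_rot: [2.191, -2.123, -0.006]
contact_force: [1.3, -0.2, -1.6]
grip_width: 0.0257
toolz deg world xy [-3.8  -3.59] q [ 0.861  0.432 -0.595  1.654  0.342  1.19  -1.374]
toolz hist [(np.float64(-0.045), 125), (np.float64(-0.042), 162), (np.float64(-0.039), 198), (np.float64(-0.036), 209), (np.float64(-0.033), 250), (np.float64(-0.03), 1859), (np.float64(-0.027), 4152), (np.float64(-0.024), 1108)]
shift mm [-241.6   57.4   -4.1] n>= 6.0 yaw now -88.1 turn deg 14.9 rad 0.26 tilt 5.24 q7 -1.37 t 23.13 ee [ 0.5452 -0.2826  0.0966] F [ 0.4 -0.4 -0.2] w 0.025
```

View pics/w16.png

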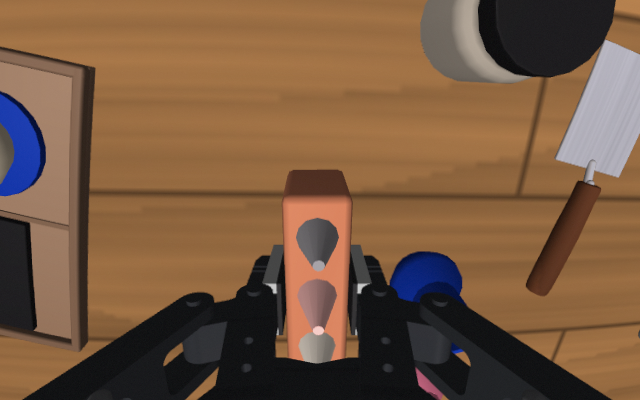

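Cone pack held: block between the pads at (318,260). Its length runs along tool y. Now to the black tile.

```bash
python3 -m jog '[{"tx":-0.017,"ty":0.004,"tz":0,"turn":0,"jaw":0.015},{"tx":-0.034,"ty":0.008,"tz":0,"turn":0,"jaw":0.015},{"tx":-0.038,"ty":0.009,"tz":0,"turn":0,"jaw":0.015},{"tx":-0.038,"ty":0.009,"tz":0,"turn":0,"jaw":0.015},{"tx":-0.038,"ty":0.009,"tz":0,"turn":0,"jaw":0.015},{"tx":-0.03,"ty":0.007,"tz":0,"turn":0,"jaw":0.015},{"tx":-0.012,"ty":0.004,"tz":0,"turn":0,"jaw":0.015},{"tx":0,"ty":0,"tz":0,"turn":0.12,"jaw":0.015},{"tx":0,"ty":0,"tz":0,"turn":0.12,"jaw":0.015},{"tx":0,"ty":0,"tz":0,"turn":0,"jaw":0.015}]'; cat >> h.py <<'E'
def packfit(d,g=(.4803,-.0432),zf=.014):
    P,W,T,s=pack(d)
    Q=P[(P[:,2]>-.034)&(P[:,2]<-.018)]; A=np.c_[Q[:,:2],np.ones(len(Q))]
    for _ in range(4):
        k=np.linalg.lstsq(A,Q[:,2],rcond=None)[0]; e=abs(A@k-Q[:,2]); o=e<max(.001,2*np.median(e)); Q,A=Q[o],A[o]
    n=T@np.array([k[0],k[1],-1]); n/=np.linalg.norm(n); print("top normal world tilt deg",np.degrees(n[:2]).round(1),len(Q))
    y0=np.percentile(Q[:,1],1); x0=(np.percentile(Q[:,0],2)+np.percentile(Q[:,0],98))/2
    sl=Q[:,1]<y0+.02; r=cv2.minAreaRect(Q[:,:2].astype(np.float32)); print("rect tool",np.round(r[0],4),np.round(r[1],4),round(r[2],1),"front y",round(y0,4))
    c=np.array([x0,y0+.042,0]); c[2]=k@[c[0],c[1],1]; top=s["ee_pos"]+T@c; foot=top-.040*n
    ax=T@np.array([0,1,k[1]]); print("pack foot world",foot.round(4),"yaw",np.degrees(np.arctan2(ax[1],ax[0])).round(1),"mod180",(np.degrees(np.arctan2(ax[1],ax[0]))%180).round(1))
    to(*(s["ee_pos"]+np.array([g[0],g[1],zf])-foot),-103)
E
python3 -c "
from h import *
tilt();d=cam('wrist');cv2.imwrite('pics/w17.png',d['color'][:,:,::-1]);packfit(d);tilt()"
```

```text
clock: 23.97
ee_pos: [0.4763, -0.072, 0.0727]
tool_rot: [1.896, -2.375, -0.007]
contact_force: [0.1, 0.6, -1.9]
grip_width: 0.0256
toolz deg world xy [-4.78 -3.46] q [ 0.682  0.231 -0.694  1.959  0.233  1.1   -1.916]
toolz hist [(np.float64(-0.045), 111), (np.float64(-0.042), 167), (np.float64(-0.039), 199), (np.float64(-0.036), 222), (np.float64(-0.033), 244), (np.float64(-0.03), 1067), (np.float64(-0.027), 4399), (np.float64(-0.024), 1721), (np.float64(-0.021), 59)]
top normal world tilt deg [1.1 3.3] 5477
rect tool [ 0.0003 -0.0016] [0.025  0.0767] 0.5 front y -0.0391
pack foot world [ 0.4745 -0.0728  0.0573] yaw 167.6 mod180 167.6
shift mm [-33.4  -2.1  40.8] n>= 1.3 yaw now -102.4 turn deg 0.6 rad 0.011 tilt 5.92 q7 -1.91 t 24.02 ee [ 0.4762 -0.0722  0.0726] F [-0.6  0.2 -2.2] w 0.0252
toolz deg world xy [-4.8  -3.45] q [ 0.682  0.232 -0.694  1.959  0.233  1.1   -1.911]
```

View pics/w17.png

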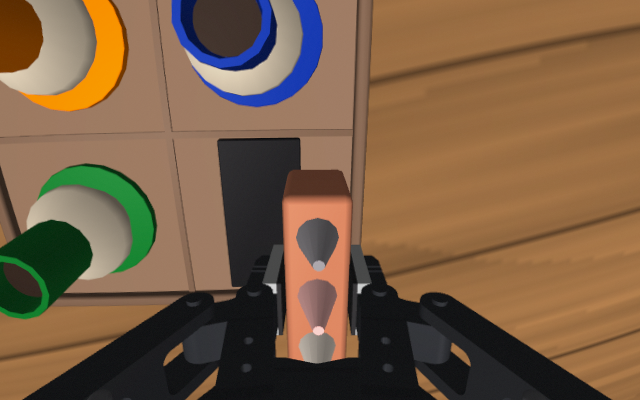

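```bash
python3 -m jog '[{"tx":-0.015,"ty":-0.001,"tz":0.001,"turn":0.005,"jaw":0.015},{"tx":-0.014,"ty":-0.001,"tz":0.006,"turn":0.005,"jaw":0.015},{"tx":-0.003,"ty":0,"tz":0.008,"turn":0,"jaw":0.015},{"tx":0,"ty":0,"tz":0.004,"turn":0,"jaw":0.015},{"tx":0,"ty":0,"tz":0,"turn":0,"jaw":0.015}]'; python3 -c "
from h import *
tilt();d=cam('wrist');cv2.imwrite('pics/w18.png',d['color'][:,:,::-1]);packfit(d)
P=cloud(d,(d['hsv'][:,:,2]<70));P=P[(abs(P[:,2]-.014)<.004)&(np.hypot(P[:,0]-.48,P[:,1]+.043)<.065)]
print(cv2.minAreaRect(P[:,:2].astype(np.float32)),len(P))"
```

```text
clock: 24.43
ee_pos: [0.4825, -0.0467, 0.0472]
tool_rot: [1.897, -2.37, -0.011]
contact_force: [0.2, 0.4, -2.0]
grip_width: 0.0255
toolz deg world xy [-5.   -3.48] q [ 0.627  0.286 -0.7    1.965  0.273  1.065 -1.999]
toolz hist [(np.float64(-0.045), 103), (np.float64(-0.042), 159), (np.float64(-0.039), 195), (np.float64(-0.036), 221), (np.float64(-0.033), 234), (np.float64(-0.03), 714), (np.float64(-0.027), 4407), (np.float64(-0.024), 2028), (np.float64(-0.021), 85)]
top normal world tilt deg [1.3 3.3] 5445
rect tool [ 0.0003 -0.0017] [0.0771 0.025 ] 89.8 front y -0.0391
pack foot world [ 0.4807 -0.0475  0.0319] yaw 167.4 mod180 167.4
shift mm [-5.5  0.1 17.6] n>= 0.4 yaw now -102.5 turn deg 0.5 rad 0.008 tilt 6.12 q7 -2.0 t 24.48 ee [ 0.4824 -0.047   0.0474] F [-0.2  0.4 -1.9] w 0.0257
((0.4739312529563904, -0.05840110778808594), (0.0799897089600563, 0.10643468052148819), 77.21549987792969) 4004
```

View pics/w18.png

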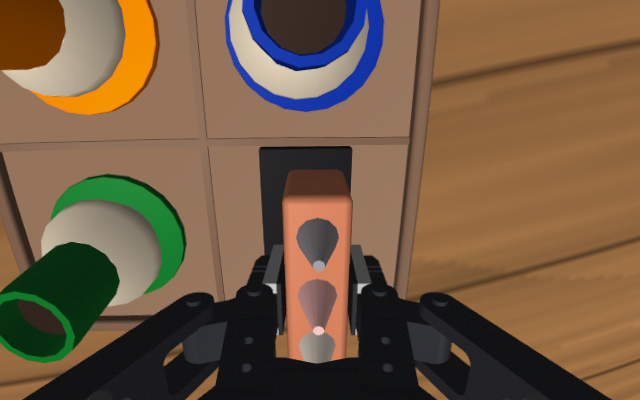

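```bash
python3 -m jog '[{"tx":-0.005,"ty":0,"tz":0.004,"turn":0.01,"jaw":0.015},{"tx":-0.001,"ty":0,"tz":0.006,"turn":0,"jaw":0.015},{"tx":0,"ty":0,"tz":0.002,"turn":0,"jaw":0.015},{"tx":0,"ty":0,"tz":0,"turn":0,"jaw":0.015}]'; python3 -c "
from h import *
tilt();d=cam('wrist');packfit(d)"
```

```text
clock: 24.82
ee_pos: [0.4827, -0.0442, 0.034]
tool_rot: [1.88, -2.382, -0.009]
contact_force: [-0.9, 0.6, -1.1]
grip_width: 0.0255
toolz deg world xy [-5.01 -3.54] q [ 0.612  0.307 -0.693  1.974  0.291  1.041 -2.033]
toolz hist [(np.float64(-0.045), 111), (np.float64(-0.042), 155), (np.float64(-0.039), 186), (np.float64(-0.036), 221), (np.float64(-0.033), 242), (np.float64(-0.03), 817), (np.float64(-0.027), 4408), (np.float64(-0.024), 1886), (np.float64(-0.021), 61)]
top normal world tilt deg [1.3 3.3] 5453
rect tool [ 0.0004 -0.0017] [0.0251 0.0765] 0.5 front y -0.0391
pack foot world [ 0.481  -0.0449  0.0186] yaw 166.7 mod180 166.7
shift mm [-1.9  0.7  4.5] n>= 0.1 yaw now -103.3 turn deg -0.3 rad -0.005 tilt 6.15 q7 -2.03 t 24.87 ee [ 0.4827 -0.0442  0.0341] F [-0.3  0.2 -0.7] w 0.0258
```

```bash
python3 -m jog '[{"tx":-0.002,"ty":0.0005,"tz":0.002,"turn":0,"jaw":0.015},{"tx":0,"ty":0,"tz":0.001,"turn":0,"jaw":0.015},{"tx":0,"ty":0,"tz":0,"turn":0,"jaw":0.015}]'; python3 -c "
from h import *
tilt();d=cam('wrist');packfit(d)"
```

```text
clock: 25.12
ee_pos: [0.4827, -0.0426, 0.0311]
tool_rot: [1.88, -2.383, -0.007]
contact_force: [-0.1, -0.5, -2.4]
grip_width: 0.0256
toolz deg world xy [-4.96 -3.56] q [ 0.608  0.311 -0.692  1.976  0.295  1.035 -2.041]
toolz hist [(np.float64(-0.045), 110), (np.float64(-0.042), 157), (np.float64(-0.039), 192), (np.float64(-0.036), 221), (np.float64(-0.033), 243), (np.float64(-0.03), 829), (np.float64(-0.027), 4395), (np.float64(-0.024), 1888), (np.float64(-0.021), 60), (np.float64(0.015), 42)]
top normal world tilt deg [1.3 3.4] 5458
rect tool [ 0.0006 -0.0018] [0.025  0.0774] 0.3 front y -0.0392
pack foot world [ 0.481  -0.0433  0.0157] yaw 166.7 mod180 166.7
shift mm [-0.1  0.6  1.8] n>= 0.0 yaw now -103.3 turn deg -0.3 rad -0.005 tilt 6.12 q7 -2.04 t 25.17 ee [ 0.4827 -0.0425  0.0312] F [-0.4  0.6 -1.1] w 0.0256
```

```bash
python3 -m jog '[{"tx":0,"ty":0.0005,"tz":0.0015,"turn":0,"jaw":0.015},{"tx":0,"ty":0,"tz":0.001,"turn":0,"jaw":0.015}]'; python3 -c "
from h import *
d=cam('wrist');packfit(d)"
```

```text
clock: 25.33
ee_pos: [0.4826, -0.0424, 0.0299]
tool_rot: [1.88, -2.383, -0.006]
contact_force: [-3.5, 0.5, 11.9]
grip_width: 0.0252
toolz hist [(np.float64(-0.045), 119), (np.float64(-0.042), 159), (np.float64(-0.039), 192), (np.float64(-0.036), 204), (np.float64(-0.033), 253), (np.float64(-0.03), 993), (np.float64(-0.027), 4359), (np.float64(-0.024), 1761), (np.float64(-0.021), 56), (np.float64(0.015), 107)]
top normal world tilt deg [1.1 3.4] 5433
rect tool [ 0.0006 -0.0017] [0.0249 0.0768] 0.3 front y -0.0391
pack foot world [ 0.4809 -0.0432  0.0145] yaw 166.7 mod180 166.7
shift mm [0.1 0.6 0.6] n>= 0.0 yaw now -103.3 turn deg -0.3 rad -0.005 tilt 6.12 q7 -2.04 t 25.38 ee [ 0.4825 -0.0425  0.0299] F [-2.9  0.2  4.7] w 0.0259
```

```bash
python3 -m jog '[{"tx":0,"ty":0,"tz":0,"turn":0,"jaw":0.028},{"tx":0,"ty":0,"tz":0,"turn":0,"jaw":0.033},{"tx":0,"ty":0,"tz":0,"turn":0,"jaw":0.05},{"tx":0,"ty":0,"tz":0,"turn":0,"jaw":0.065},{"tx":0,"ty":0,"tz":-0.01,"turn":0,"jaw":0.07},{"tx":0,"ty":0,"tz":-0.03,"turn":0,"jaw":0.07},{"tx":0,"ty":0,"tz":-0.03,"turn":0,"jaw":0.07},{"tx":0,"ty":0,"tz":-0.03,"turn":0,"jaw":0.07},{"tx":0,"ty":0,"tz":-0.02,"turn":0,"jaw":0.07},{"tx":0,"ty":0,"tz":0,"turn":0,"jaw":0.07}]' ; python3 -c "
from h import *
tilt();d=cam('wrist');cv2.imwrite('pics/w19.png',d['color'][:,:,::-1])
P=cloud(d,d['depth']>0);k=(np.hypot(P[:,0]-.48,P[:,1]+.043)<.055)
Q=P[k&(abs(P[:,2]-.054)<.003)];print(cv2.minAreaRect(Q[:,:2].astype(np.float32)),len(Q))
P=cloud(d,(d['hsv'][:,:,2]<70));P=P[(abs(P[:,2]-.014)<.004)&(np.hypot(P[:,0]-.48,P[:,1]+.043)<.06)]
print('slate',cv2.minAreaRect(P[:,:2].astype(np.float32)),len(P))
for g in ((.583,-.065),(.5044,.0588),(.607,.035)):neck(d,*g,.086)
to(.48,-.16,.2)"
```

```text
clock: 26.22
ee_pos: [0.4925, -0.0336, 0.1565]
tool_rot: [1.882, -2.38, -0.01]
contact_force: [0.4, -0.4, 0.5]
grip_width: 0.0704
toolz deg world xy [-5.03 -3.52] q [ 0.649  0.167 -0.734  1.839  0.173  1.276 -1.946]
((0.48213011026382446, -0.043558765202760696), (0.025938289240002632, 0.08369339257478714), 76.64997100830078) 2627
slate ((0.473566472530365, -0.058289650827646255), (0.07956628501415253, 0.10657288134098053), 77.11549377441406) 2448
neck [ 0.5823 -0.0631] r 0.017 n 1284 z [0.0855 0.0868] px [320.  53.]
neck [0.5048 0.0577] r 0.0173 n 1224 z [0.0849 0.0866] px [168. 223.]
neck [0.6073 0.034 ] r 0.0172 n 1644 z [0.085  0.0867] px [141.  51.]
shift mm [128.9 -14.7 -35.9] n>= 3.2 yaw now -103.2 turn deg 0 rad 0.0 tilt 6.22 q7 -1.95 t 26.27 ee [ 0.4918 -0.0337  0.155 ] F [ 0.7 -0.3  0.4] w 0.07
```

View pics/w19.png

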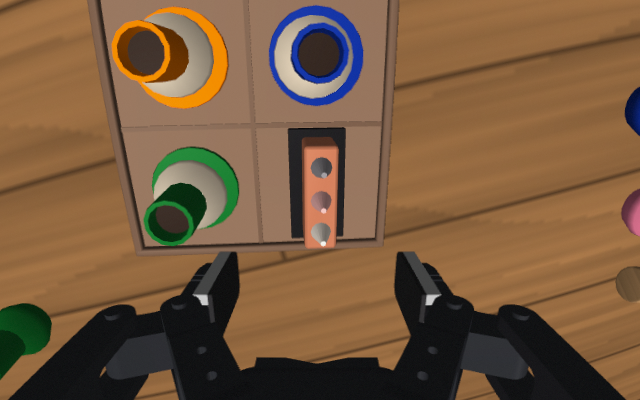

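The cone pack stands at (320,195), along the black tile and within 2 mm. The pots are upright at (320,53), (141,51) and (168,223). Now I back away for a final look.

```bash
python3 -m jog '[{"tx":0.01,"ty":0,"tz":-0.02,"turn":0,"jaw":0.07},{"tx":0.035,"ty":0,"tz":-0.01,"turn":0,"jaw":0.07},{"tx":0.038,"ty":0,"tz":-0.005,"turn":0,"jaw":0.07},{"tx":0.038,"ty":0,"tz":-0.005,"turn":0,"jaw":0.07},{"tx":0.038,"ty":0,"tz":-0.005,"turn":0,"jaw":0.07},{"tx":0.02,"ty":0,"tz":0,"turn":0,"jaw":0.07},{"tx":0.008,"ty":0,"tz":0,"turn":0,"jaw":0.07},{"tx":0,"ty":0,"tz":0,"turn":0,"jaw":0.07}]'; python3 -c "
from h import *
d=cam('top');e=cam('side');cv2.imwrite('pics/tf.png',d['color'][:,:,::-1]);cv2.imwrite('pics/sf.png',e['color'][:,:,::-1])
for g,h in (((.583,-.067),(105,130)),((.5044,.0588),(45,80)),((.6067,.0357),(8,25))): neck(d,*g,.086);tile(d,*h,g)
neck(d,.4087,.2862)
P=cloud(d,d['depth']>0);Q=P[(np.hypot(P[:,0]-.48,P[:,1]+.043)<.055)&(abs(P[:,2]-.054)<.005)];print(cv2.minAreaRect(Q[:,:2].astype(np.float32)))
to(.48,-.2,.2)"
```

```text
clock: 26.93
ee_pos: [0.4483, -0.2166, 0.2115]
tool_rot: [1.888, -2.369, -0.023]
contact_force: [-0.6, -0.9, 0.4]
grip_width: 0.0698
neck [ 0.5827 -0.0639] r 0.0167 n 59 z [0.0849 0.0877] px [327. 163.]
tile [ 0.5832 -0.0675] r 0.0369 143
neck [0.5052 0.0573] r 0.017 n 63 z [0.085  0.0883] px [282. 190.]
tile [0.5045 0.0589] r 0.0364 138
neck [0.6082 0.0333] r 0.0171 n 63 z [0.0851 0.089 ] px [292. 153.]
tile [0.6081 0.0364] r 0.0391 173
neck [0.4089 0.286 ] r 0.017 n 61 z [0.0701 0.0739] px [198. 224.]
((0.4826013147830963, -0.04447585716843605), (0.025384513661265373, 0.0840132012963295), 77.2166976928711)
shift mm [-20.8 -27.9   7.4] n>= 0.9 yaw now -102.5 turn deg 0 rad 0.0 tilt 6.45 q7 -1.53 t 27.03 ee [ 0.4492 -0.2136  0.2112] F [-0.3  0.5  0.2] w 0.07
```

View pics/sf.png

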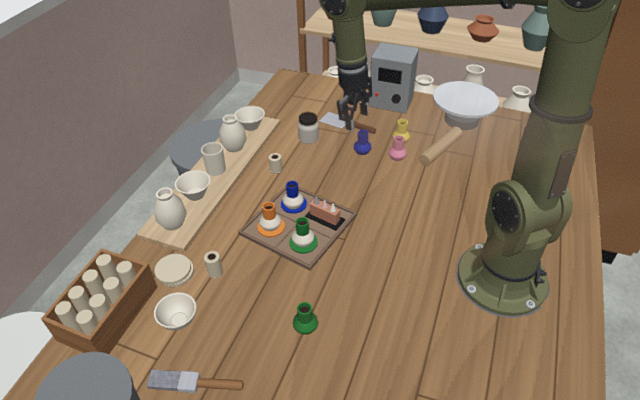

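View pics/tf.png

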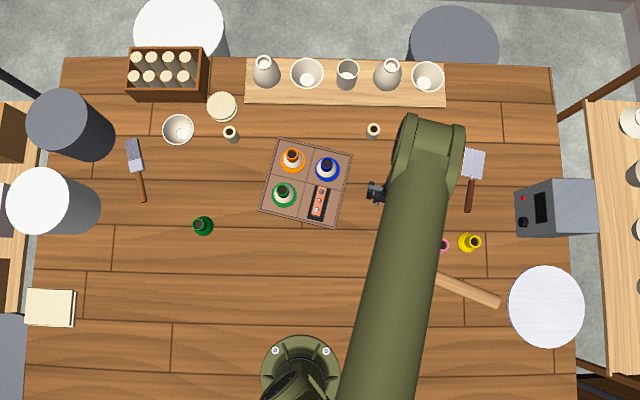

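The side view shows the four items upright on their tiles: blue (292,195), amber (269,220), green (303,235), cones (325,210). All-green (305,318) and all-blue (362,143) stand where they were. The arm is clear of everything, so I'm handing in.

```bash
python3 -c "
from cell import ctrl
print(ctrl.sign_off())"
```

```text
the job is handed in; nothing more can be done
None
```

The tray is loaded and the job handed in at about 27 s of the 112 s allowed. The three bare-clay pots stand upright on the blue, green and amber tiles, and the cone pack stands lengthwise on the black tile.

- **Centring:** The top view, taken before hand-in, puts the green pot about 2 mm, the amber pot about 3 mm and the blue pot about 3.5 mm from the middle of their tiles. The cone pack was about 2–3 mm off and its yaw was within 1°. I left these as they were rather than risk picking anything up again. The top and wrist cameras agreed to within about 2 mm.
- **Contact:** Each item was set down with about 6–12 N, and nothing tipped over.
- **Glazed pots:** The all-green pot measured within 1 mm of where it started. The arm hid the all-blue pot from the top camera at the end, so I checked it only by eye in the side view. It was upright and looked unmoved.
- **Tool tilt:** The tool drifted to about 6° off vertical over the run, and the moves offer no way to correct that. I allowed for it when placing each item from green onward.

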